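Load the drip caddy and hang it level

TASK

Set the stone cast that stands on the white slab upright into the empty bay of the aluminium drip caddy, then lift the caddy with both casts in it and hang it on the peg under the wire shelf by whichever hole of its bar lets it hang level. Leave it hanging still with both casts upright in their bays, and do not disturb the bowl, jar or spatula.

Things in the scene. Friction and masses are not known exactly. Their poses are not given: they have to be found in the camera images.
- big_cast_mid (a point): Big full-arch stone dental cast, 195 g: base 58 x 58 x 26 mm, teeth up to 39 mm over its underside in a horseshoe. Point: its centre, 19.5 mm above the underside; x to the teeth's rounded front (front corners cut), z up. Parallel sides to grip face +y and -y, 58 mm apart, x -29 to +11 mm. Starts on the slab or in the caddy's far bay.
- small_cast_mid (a point): Small part-arch cast of the same stone, 100 g: base 52 (x) x 30 (y) x 26 mm, one line of teeth up to 39 mm over its underside. Point: its centre, 19.5 mm above the underside; x to the front, z up. Parallel sides to grip face +y and -y, 30 mm apart, x -26 to +10 mm. Starts on the slab or in the caddy's far bay, where the big cast is not.
- slab: White glazed slab 100 x 100 x 4 mm, fixed flat on the bench; origin under its centre. One cast stands on it, turned about as the caddy is.
- caddy: Loose aluminium caddy, 180 g, 298 (x) x 74 (y) x 143 mm high; origin: middle of its underside, z up; empty it balances about its middle. Square bays at its ends, centres x = -112 and +112 mm, inside 68 x 68 mm, floor 4 mm and rim 10 mm above the underside, rim 3 mm thick. At the start the -x bay (near the robot) is empty, a cast stands mid-way in the +x bay.
- caddy_mid (a point): Centre of the middle hole of the caddy's upright bar, 115 mm above its underside; axes as the caddy's. The bar is a flat plate 4 mm thick across y, x -57 to +57 mm, from 17 mm below to 28 mm above this point, on two legs at x = -51 and +51 mm. Five round holes 15 mm wide run through it along y, at x = -44, -22, 0, 22, 44 mm, all at this height.
- stand: White drying stand, fixed; origin: foot of its post on the peg side. Base x -110 to 150, y -150 to 50 mm, rim 18 mm high. Post 20 mm square (y 0 to 20 mm). Wire shelf over the peg, 375 mm up: x -45 to 85, y -150 to 20 mm, wires 6 mm thick; a tool pointing straight down does not fit under it, only one tilted (about 40 degrees), coming in from the -x side (the robot's).
- peg_mid (a point): Point on the axis of the stand's peg, 55 mm out from the post, 198 mm up, where the caddy's bar should hang, the caddy's x along the stand's x. Axes as the stand's. The peg is a round bar 6 mm thick that leaves the post at 190 mm height towards -y and rises 13 mm over its 85 mm length (8.7 degrees) to its rounded tip, 30 mm beyond this point.
- bowl: Black rubber mixing bowl, 110 mm across, 62 mm high, loose; to be left alone.
- jar: White plastic jar, 68 mm across, 85 mm high, loose; to be left alone.
- spatula: Plaster spatula about 200 mm long lying on the bench, loose; to be left alone.
Mind the look-alikes: they are no part of the job. What is shaped like the part that bears big_cast_mid but brown or yellow is not meant.

How it is judged:
On the way:
1. both casts stand in the bays of the caddy, which still stands on the bench, and the fingers have let go of them (((x of big_cast_mid in the frame of caddy_mid between 0.1 and 0.124 m and y of big_cast_mid in the frame of caddy_mid between -0.021 and 0.021 m and z of big_cast_mid in the frame of caddy_mid between -0.0965 and -0.0865 m and angle between the z axis of each of big_cast_mid, small_cast_mid and the z axis of caddy_mid, either way round below 0.12 rad and x of small_cast_mid in the frame of caddy_mid between -0.124 and -0.1 m and y of small_cast_mid in the frame of caddy_mid between -0.021 and 0.021 m and z of small_cast_mid in the frame of caddy_mid between -0.0965 and -0.0865 m) or (x of small_cast_mid in the frame of caddy_mid between 0.1 and 0.124 m and y of small_cast_mid in the frame of caddy_mid between -0.021 and 0.021 m and z of small_cast_mid in the frame of caddy_mid between -0.0965 and -0.0865 m and angle between the z axis of each of small_cast_mid, big_cast_mid and the z axis of caddy_mid, either way round below 0.12 rad and x of big_cast_mid in the frame of caddy_mid between -0.124 and -0.1 m and y of big_cast_mid in the frame of caddy_mid between -0.021 and 0.021 m and z of big_cast_mid in the frame of caddy_mid between -0.0965 and -0.0865 m)) and height (world z) of caddy_mid below 0.125 m and angle between caddy_mid's own z axis and vertical below 0.05 rad and contact force between the fingers and big_cast below 0.2 N and contact force between the fingers and small_cast below 0.2 N), for 0.2 s.
At the end, for the whole second after the job is handed in: The caddy hangs still on the peg through a hole of its bar, within 30 mm of the peg's marked point, upright within 0.12 rad (7 degrees); each cast stands upright in its own bay, flat on the floor (5 mm), within 12 mm of the bay's centre along the caddy and 21 mm across (((x of big_cast_mid in the frame of caddy_mid between 0.1 and 0.124 m and y of big_cast_mid in the frame of caddy_mid between -0.021 and 0.021 m and z of big_cast_mid in the frame of caddy_mid between -0.0965 and -0.0865 m and angle between the z axis of each of big_cast_mid, small_cast_mid and the z axis of caddy_mid, either way round below 0.12 rad and x of small_cast_mid in the frame of caddy_mid between -0.124 and -0.1 m and y of small_cast_mid in the frame of caddy_mid between -0.021 and 0.021 m and z of small_cast_mid in the frame of caddy_mid between -0.0965 and -0.0865 m) or (x of small_cast_mid in the frame of caddy_mid between 0.1 and 0.124 m and y of small_cast_mid in the frame of caddy_mid between -0.021 and 0.021 m and z of small_cast_mid in the frame of caddy_mid between -0.0965 and -0.0865 m and angle between the z axis of each of small_cast_mid, big_cast_mid and the z axis of caddy_mid, either way round below 0.12 rad and x of big_cast_mid in the frame of caddy_mid between -0.124 and -0.1 m and y of big_cast_mid in the frame of caddy_mid between -0.021 and 0.021 m and z of big_cast_mid in the frame of caddy_mid between -0.0965 and -0.0865 m)) and angle between each of big_cast_mid, small_cast_mid's own z axis and vertical below 0.25 rad and x of peg_mid in the frame of caddy_mid between -0.054 and 0.054 m and y of peg_mid in the frame of caddy_mid between -0.03 and 0.03 m and z of peg_mid in the frame of caddy_mid between -0.01 and 0.016 m and height (world z) of caddy_mid above 0.16 m and contact force between caddy and stand above 2 N and angle between caddy_mid's own z axis and vertical below 0.12 rad and linear speed of caddy below 0.03 m/s and angular speed of caddy below 0.2 rad/s); the robot touches nothing.
It fails at once if a cast is tipped over (angle between any of big_cast_mid, small_cast_mid's own z axis and vertical above 0.7 rad).
It fails at once if the bowl, jar or spatula is pushed more than 30 mm (distance of any of bowl, jar, spatula from where it was at the start of the episode above 0.03 m).
It also fails if it takes over 58 s, if anything falls off the work surface, if the arm or the gripper's body presses on something with over 40 N, if the wrist force passes 120 N, or if a joint passes its speed limit or range.

ROBOT

A 7-joint arm with a two-finger parallel gripper is mounted at the origin on the work surface. World frame = base frame: x ahead of the robot, y to its left, z up, the work surface at z = 0. Lengths are in m, angles in rad, forces in N, time in s.
With the tool pointing down it reaches from about 0.425 to 0.925 m from the base axis. Payload 6.8 kg.
Tool frame: the origin (TCP) lies between the finger pads; the fingertips stand r.tip_extent ahead of it and the grasp point (between the pads) is the TCP (r.tip_extent is the distance from the TCP to the fingertips, in m); y points along the fingers, z is the direction in which the jaws open and shut, and the axes are right-handed (so a half turn about y gives the same grasp; the last joint's range is limited). The gripper opens to 85 mm and grips with 20 to 120 N. Pads are 22 mm wide; open, the fingers measure 114 mm over their backs; the gripper's body (76 mm by 85 mm) begins 54 mm behind the grasp point. The pads swing forward as they close: fully open they stand 13 mm farther back than shut.
Start: joints at [1.114, 0.477, 0.022, 1.555, -0.011, 1.109, -0.083], TCP at [0.231, -0.634, 0.25] pointing down, gripper open.
Joint ranges: [-2.96, 2.96], [-0.34, 2.1], [-1.41, 1.46], [0.24, 2.44], [-1.37, 4.51], [0.17, 1.92], [-2.96, 2.96]. Speed limits (rad/s): [2.39, 2.39, 3.14, 3.14, 3.14, 3.14, 3.14].

INTERFACE

Orientations are given as a rotation vector (axis times angle).
In Python, from bench import r gives the robot as it stands.
- The arm moves only by the tool drive_tool, never from a script. Its argument "series" is a list of rows, each a list of 7 numbers: the shift along the tool's x, y, z in mm, then the turn, a rotation vector about the tool's x, y, z in degrees, then the finger opening in mm, from 0 to 85.4. In form: [[tx, ty, tz, wx, wy, wz, grip], ...]. A call has 1 to 5 rows; each row is the pose to reach, as a shift and turn from the pose measured when the call began, along the tool's axes at that moment; what a row does not reach only later rows make up. A row lasts 1/10 s, in which the tool goes at most 50 mm and 8.59 degrees, less where a joint would pass 70% of its speed; a pose out of reach is approached as far as the arm can. A call with a gripper value outside its range is refused whole. The fingers move at their own pace and stop on an object; "squeeze" is the grip in N (left out, the last holds). Time passes only in rows, so rows that repeat a pose let the fingers close. It gives the time, the measured TCP pose, the force and the opening at its end, in the units of the state.
- r.get_obs(): the state, without advancing time (a new reading comes with each control period).
- r.grab_frame(name): name is "scene" or "top" or "wrist"; returns a dict with "frame" (480x640x3 uint8, blue, green, red), "intrinsics" (3x3 intrinsics, pixels), "rvec" (rotation vector, rad) and "tvec" (3), from world to camera coordinates, as OpenCV has them. Camera axes: x right, y down, z forward; pixel columns grow to the right and rows downward; lengths in m; the calibration is good to about 2 mm. A picture is of the moment at which its call begins. There is no depth.
- r.hand_in(): hands the job in, once; it reports no verdict.
The state is a dict: "clock": time; "joints": joint angles; "qvel": joint speeds; "tau": joint torques, N m; "tcp_pos": TCP position; "orientation": TCP orientation; "contact_force": force on the tool from outside, world axes, zero at the start; "moment": the same for the moment, N m; "grip_width": finger opening in m.
Only numpy, scipy, OpenCV 4.12 (cv2) and the standard library are available. Lean on these libraries where they do the work, as an engineer would, in place of code of your own. Each camera call takes 0.05 s, during which the arm holds its last target.

## Working session

There is one attempt and no reset: what is moved stays moved. The work goes in short steps, Python scripts to look and compute and a tool call to move; the robot and the scene stay as the last step left them, time stands still between calls to the robot, and variables do not carry over. Pictures are saved under pics/ and viewed, and the job is handed in when it is done.

Besides the shell and the picture viewer there is one more tool, called by a JSON object that holds its "api" and its "payload", one argument or row to a line. drive_tool: Moves the arm, as the interface text tells. Its arguments: {"type":"object","properties":{"series":{"type":"array","items":{"type":"array","items":{"type":"number"}}},"squeeze":{"type":"number"}},"required":["series"]}

```bash
ls; mkdir -p pics; cat > h.py <<'E'
import numpy as np,cv2
from scipy.spatial.transform import Rotation as R
from bench import r
def snap(n,f):
    d=r.grab_frame(n); cv2.imwrite('pics/'+f,d['frame']); np.savez('pics/'+f[:-4]+'.npz',**d); return d
def load(f):
    return dict(np.load('pics/'+f+'.npz'))
def ray(d,uv):
    Rm=R.from_rotvec(np.ravel(d['rvec'])).as_matrix(); t=np.ravel(d['tvec'])
    K=d['intrinsics']; v=np.linalg.inv(K)@np.array([uv[0],uv[1],1.])
    return -Rm.T@t, Rm.T@v
def onz(d,uv,z):
    o,v=ray(d,uv); return o+v*(z-o[2])/v[2]
def tri(d1,u1,d2,u2):
    o1,v1=ray(d1,u1);o2,v2=ray(d2,u2)
    A=np.stack([v1,-v2],1); s=np.linalg.lstsq(A,o2-o1,rcond=None)[0]
    a=o1+v1*s[0];b=o2+v2*s[1]; return (a+b)/2,np.linalg.norm(a-b)
def proj(d,P):
    p,_=cv2.projectPoints(np.float64(P).reshape(-1,3),np.ravel(d['rvec']),np.ravel(d['tvec']),d['intrinsics'],None); return p[:,0]
E
python3 - <<'E'
from h import *
for n in ['scene','top','wrist']:
    d=snap(n,n+'0.png'); o,v=ray(d,(320,240)); print(n,o,v,d['intrinsics'][0,0])
o=r.get_obs(); print(o, r.tip_extent); print(R.from_rotvec(o['orientation']).as_matrix())
E
```

```text
pics
scene [ 1.240099   -0.01777948  0.81736814] [-0.69194461  0.0218283  -0.72190165] 440.0018602948441
top [0.41994842 0.01184088 1.31882035] [ 0.12365448 -0.01149121 -0.99232031] 556.5124054621238
wrist [ 0.2935298  -0.61097833  0.37297461] [-0.25489423 -0.10017552 -0.96186412] 432.7604412286486
{'clock': 0.15, 'joints': array([ 1.11391759,  0.47762497,  0.02236806,  1.55619711, -0.01151034,
        1.10929796, -0.08309233]), 'qvel': array([ 0.00068867, -0.00203248, -0.00021946, -0.00243877,  0.00074155,
       -0.00216873,  0.00029591]), 'tau': array([ 2.27142875e-03, -5.96922147e+01,  1.60994768e+00, -2.81490505e+01,
        1.26225551e-02,  6.58185803e-03,  8.01634854e-06]), 'tcp_pos': array([ 0.2305256 , -0.63396953,  0.24955106]), 'orientation': array([-0.35833509,  2.03332859, -2.03052824]), 'contact_force': array([ 0.54026252, -0.82750182, -0.19258099]), 'moment': array([-0.00515077,  0.00343598, -0.03011286]), 'grip_width': 0.08537283962862997} 0.019
[[-9.39790029e-01 -5.69462353e-04  3.41751924e-01]
 [-3.41752385e-01  1.27784600e-03 -9.39789165e-01]
 [ 9.84682210e-05 -9.99999021e-01 -1.39552204e-03]]
```

View pics/scene0.png

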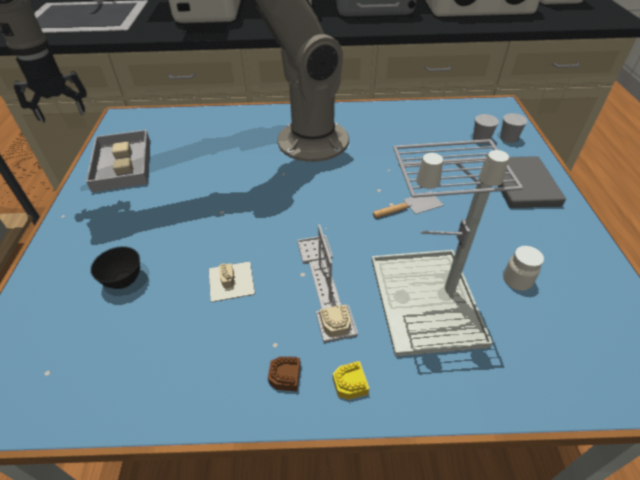

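View pics/top0.png

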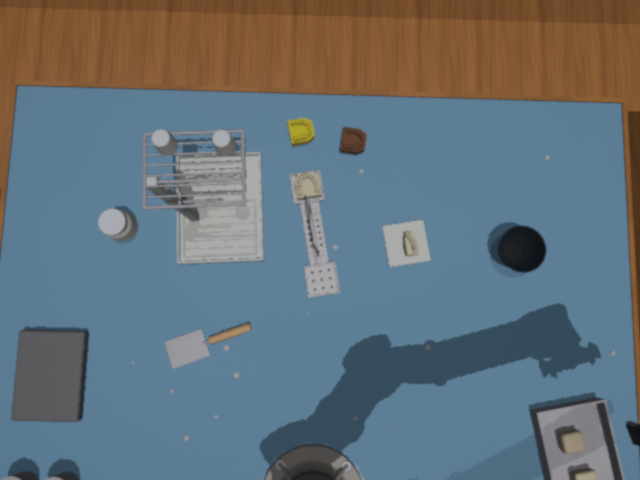

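View pics/wrist0.png

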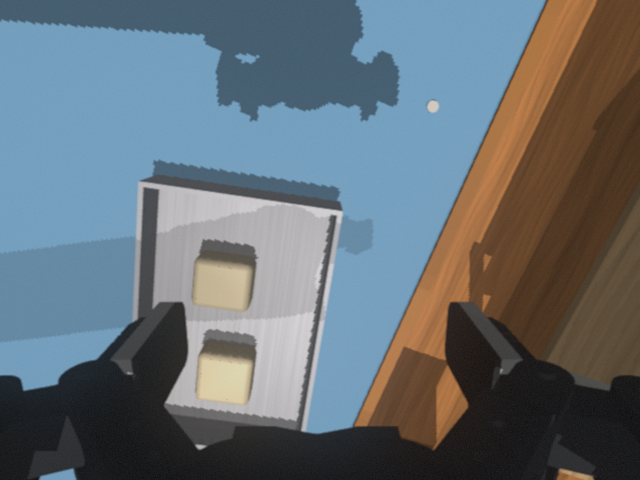

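```bash
python3 - <<'E'
import cv2
a=cv2.imread('pics/top0.png')
cv2.imwrite('pics/t0c.png',cv2.resize(a[110:310,270:440],None,fx=4,fy=3*4/3,interpolation=2)[:800,:])
b=cv2.imread('pics/scene0.png')
cv2.imwrite('pics/s0c.png',cv2.resize(b[220:410,200:380],None,fx=4,fy=4,interpolation=2))
cv2.imwrite('pics/s0d.png',cv2.resize(b[130:360,360:550],None,fx=3.4,fy=3.4,interpolation=2))
E
python3 -c "
import cv2
for f in ['t0c','s0c','s0d']:
    a=cv2.imread('pics/%s.png'%f);print(a.shape);
    s=min(1,600/a.shape[0]); print(s)
    cv2.imwrite('pics/%s_v.png'%f,cv2.resize(a,None,fx=s,fy=s))
"
```

```text
(800, 680, 3)
0.75
(760, 720, 3)
0.7894736842105263
(782, 646, 3)
0.7672634271099744
```

View pics/t0c_v.png

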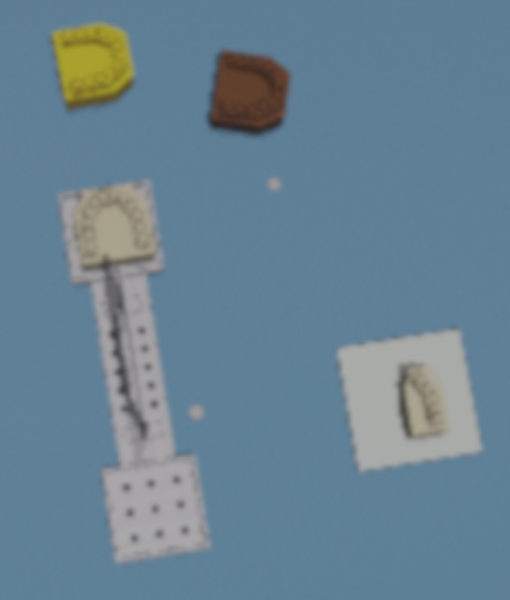

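View pics/s0c_v.png

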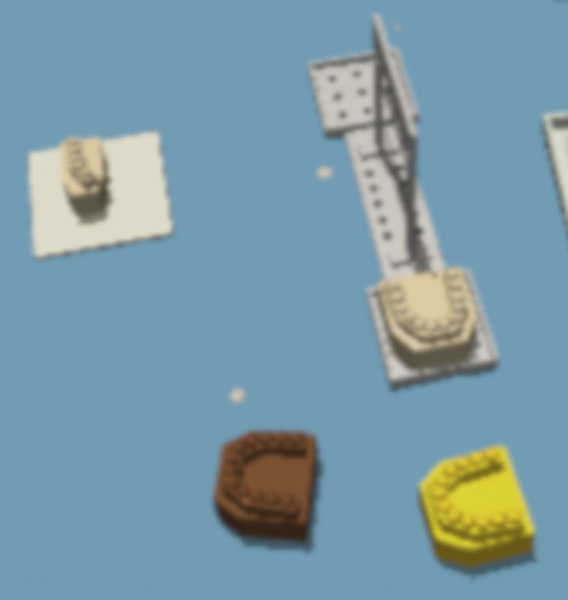

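View pics/s0d_v.png

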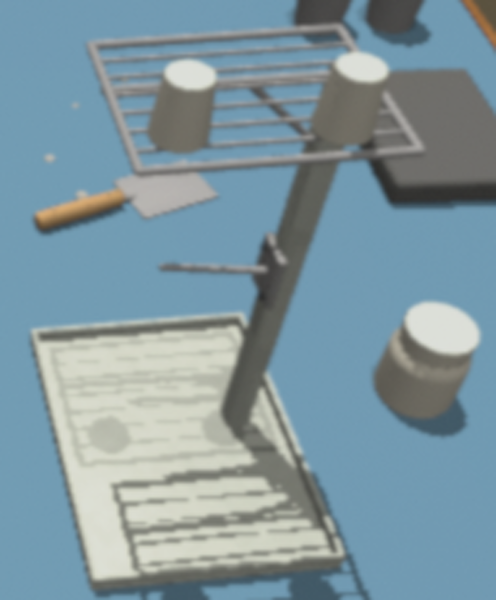

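```bash
cat > m.py <<'E'
from h import *
d=load('top0');im=d['frame'];hsv=cv2.cvtColor(im,cv2.COLOR_BGR2HSV)
# non-blue mask in regions
S=hsv[...,1];H=hsv[...,0];V=hsv[...,2]
nb=((S<90)&(V>100)).astype(np.uint8)*255
cast=((H>15)&(H<35)&(S>40)&(V>90)).astype(np.uint8)*255
def reg(m,x0,y0,x1,y1):
    k=np.zeros_like(m);k[y0:y1,x0:x1]=m[y0:y1,x0:x1];return k
def big(m):
    c,_=cv2.findContours(m,cv2.RETR_EXTERNAL,cv2.CHAIN_APPROX_NONE);return max(c,key=cv2.contourArea)
def rect(name,m,z):
    c=big(m)[:,0].astype(float)
    P=np.array([onz(d,p,z)[:2] for p in c]).astype(np.float32)
    q=cv2.minAreaRect(P*1000);print(name,np.round(q[0],1),np.round(q[1],1),round(q[2],2))
rect('slab',reg(cv2.morphologyEx(nb|cast,cv2.MORPH_CLOSE,np.ones((9,9))),375,210,440,275),.004)
rect('cast s',reg(cast,395,222,430,265),.030)
rect('nearbay',reg(cv2.morphologyEx(nb,cv2.MORPH_CLOSE,np.ones((5,5))),295,265,345,305),.010)
rect('farbay',reg(cv2.morphologyEx(nb|cast,cv2.MORPH_CLOSE,np.ones((5,5))),285,165,330,200),.010)
rect('cast b',reg(cast,285,165,330,205),.030)
rect('stand',reg(cv2.morphologyEx(nb,cv2.MORPH_CLOSE,np.ones((5,5))),215,150,270,270),.018)
v=im.copy()
cv2.imwrite('pics/msk.png',np.hstack([nb,cast])[:, :][::1, ::2])
E
python3 m.py
```

```text
slab [ 581.9 -208.6] [107.2 107.4] 10.52
cast s [ 578.2 -217.5] [45.8 17. ] 26.81
nearbay [490.3  -8.6] [80.  81.9] 10.67
farbay [713.4  32.4] [77.  82.5] 9.86
cast b [710.9  30.6] [57.1 53.5] 11.11
stand [660.1 189.5] [272.4 115. ] 2.71
```

```bash
python3 - <<'E'
import cv2
a=cv2.imread('pics/top0.png')
cv2.imwrite('pics/t0e.png',cv2.resize(a[115:275,90:280],None,fx=4,fy=3.7,interpolation=2))
E
```

```text
(no output)
```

View pics/t0e.png

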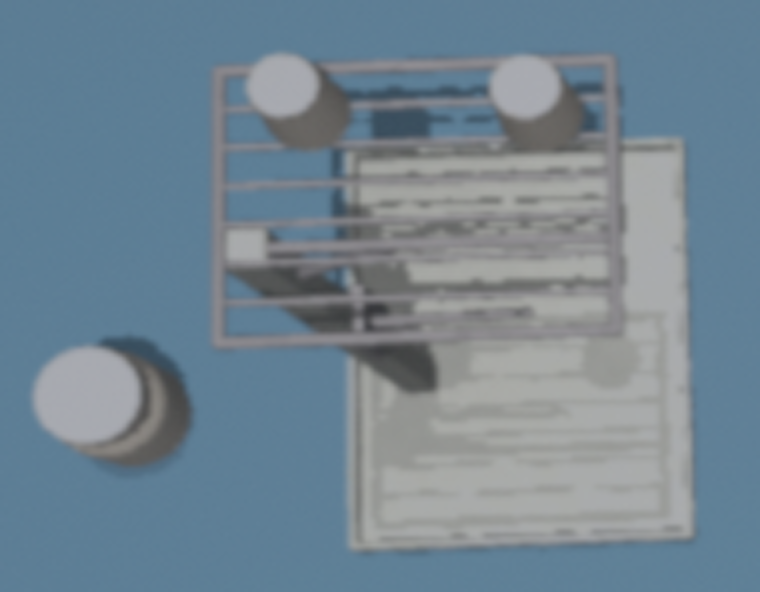

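```bash
python3 - <<'E'
from h import *
t=load('top0');s=load('scene0')
f=lambda x,y:(90+x/4,115+y/3.7)
g=lambda x,y:(360+x/.767/3.4,130+y/.767/3.4)
print('tip',tri(t,f(532,313),s,g(161,267)))
print('root',tri(t,f(378,318),s,g(262,270)))
for c in [(350,548),(693,538),(683,140)]: print('base',onz(t,f(*c),.018))
for c in [(216,70),(216,345),(620,333),(612,58)]: print('shelf',onz(t,f(*c),.375))
for c in [(38,330),(240,318),(343,552),(95,585)]: print('base s',onz(s,g(*c),.018))
for c in [(92,45),(342,27),(420,148),(140,168)]: print('shelf s',onz(s,g(*c),.375))
E
```

```text
tip (array([0.63757161, 0.19957643, 0.20133909]), np.float64(0.0026974998895287683))
root (array([0.63457402, 0.27919721, 0.19160983]), np.float64(0.0016597732011958612))
base [0.51977356 0.32759883 0.018     ]
base [0.5307536  0.12842516 0.018     ]
base [0.78940787 0.14371417 0.018     ]
shelf [0.71635772 0.311685   0.375     ]
shelf [0.58503255 0.30325395 0.375     ]
shelf [0.59505215 0.131159   0.375     ]
shelf [0.72705907 0.1399694  0.375     ]
base s [0.53502626 0.13628714 0.018     ]
base s [0.52796697 0.32602689 0.018     ]
base s [0.77606285 0.34512365 0.018     ]
base s [0.79750702 0.14738667 0.018     ]
shelf s [0.59806641 0.13501344 0.375     ]
shelf s [0.58571765 0.30634178 0.375     ]
shelf s [0.71465365 0.31297502 0.375     ]
shelf s [0.72513787 0.14334475 0.375     ]
```

```bash
cat >> h.py <<'E'
def RT(yaw,tilt=0):
    """tool x along caddy x (yaw deg), pointing down, tilted so that approach goes +x by tilt deg"""
    a=np.radians(yaw);t=np.radians(tilt)
    X=np.array([np.cos(t),0,np.sin(t)]);Y=np.array([np.sin(t),0,-np.cos(t)])
    M=np.stack([X,Y,np.cross(X,Y)],1)
    return R.from_euler('z',a).as_matrix()@M
def plan(pos,Rt,long=0):
    o=r.get_obs();Rc=R.from_rotvec(o['orientation']).as_matrix()
    s=Rc.T@(np.array(pos)-o['tcp_pos'])*1000
    w=np.degrees(R.from_matrix(Rc.T@Rt).as_rotvec())
    if long and np.sign(w[1])!=long: n=np.linalg.norm(w); w=w/n*(n-360)
    print('t',round(o['clock'],2),'tcp',np.round(o['tcp_pos'],4),'grip',round(o['grip_width'],4),'F',np.round(o['contact_force'],1));print('shift',np.round(s,1),'turn',np.round(w,2),'|w|',np.linalg.norm(w).round(1),'q',np.round(o['joints'],2))
E
python3 - <<'E'
from h import *
plan([.57,-.215,.20],RT(10.5),-1)
E
```

```text
t 0.15 tcp [ 0.2305 -0.634   0.2496] grip 0.0854 F [ 0.5 -0.8 -0.2]
shift [-462.2   49.9 -277.7] turn [ 2.0000e-02 -1.7052e+02 -1.2000e-01] |w| 170.5 q [ 1.11  0.48  0.02  1.56 -0.01  1.11 -0.08]
```

{"api": "drive_tool", "payload": {
  "series": [
    [-23,2,-14,0,-8.5,0,70],
    [-46,5,-28,0,-17,0,70],
    [-69,7,-42,0,-25.5,0,70],
    [-92,10,-56,0,-34,0,70],
    [-115,12,-70,0,-42.5,0,70]
  ]
}}

```text
clock: 0.65
tcp_pos: [0.3151, -0.5277, 0.2372]
orientation: [-0.946, 1.551, -1.547]
contact_force: [1.2, -0.8, 1.0]
grip_width: 0.0698
```

```bash
python3 - <<'E'
from h import *
plan([.57,-.215,.20],RT(10.5),-1)
E
```

```text
t 0.65 tcp [ 0.3151 -0.5277  0.2372] grip 0.0698 F [ 1.2 -0.8  1. ]
shift [-394.6   37.5   84.1] turn [-2.0000e-02 -1.2767e+02 -1.5000e-01] |w| 127.7 q [ 1.06  0.4  -0.17  1.71  0.08  1.04  0.39]
```

{"api": "drive_tool", "payload": {
  "series": [
    [-26,2,5,0,-8.5,0,70],
    [-52,5,11,0,-17,0,70],
    [-78,7,16,0,-25.5,0,70],
    [-104,10,22,0,-34,0,70],
    [-131,12,28,0,-42.5,0,70]
  ]
}}

```text
clock: 1.15
tcp_pos: [0.4001, -0.4231, 0.2249]
orientation: [-1.326, 1.007, -1.003]
contact_force: [0.0, -0.9, 0.4]
grip_width: 0.0699
```

```bash
python3 - <<'E'
from h import *
plan([.57,-.215,.20],RT(10.5),-1)
E
```

```text
t 1.15 tcp [ 0.4001 -0.4231  0.2249] grip 0.0699 F [ 0.  -0.9  0.4]
shift [-154.4   25.1  219.8] turn [-6.000e-02 -8.483e+01 -1.500e-01] |w| 84.8 q [ 1.    0.38 -0.37  1.79  0.16  1.01  0.84]
```

{"api": "drive_tool", "payload": {
  "series": [
    [-15,2,22,0,-8.5,0,70],
    [-30,5,44,0,-17,0,70],
    [-46,7,66,0,-25.5,0,70],
    [-62,10,88,0,-34,0,70],
    [-77,12,110,0,-42.4,0,70]
  ]
}}

```text
clock: 1.65
tcp_pos: [0.4854, -0.3182, 0.2126]
orientation: [-1.526, 0.434, -0.43]
contact_force: [-0.5, -0.6, -0.1]
grip_width: 0.07
```

```bash
python3 - <<'E'
from h import *
plan([.57,-.215,.20],RT(10.5),-1)
E
```

```text
t 1.65 tcp [ 0.4854 -0.3182  0.2126] grip 0.07 F [-0.5 -0.6 -0.1]
shift [ 18.   12.7 132.2] turn [ -0.11 -42.09  -0.15] |w| 42.1 q [ 0.91  0.42 -0.56  1.79  0.26  1.    1.27]
```

{"api": "drive_tool", "payload": {
  "series": [
    [4,3,26,0,-8.5,0,70],
    [7,5,53,0,-17,0,70],
    [11,8,79,0,-25.5,0,70],
    [14,10,106,0,-34,0,70],
    [18,13,132,0,-42.1,0,70]
  ]
}}

```text
clock: 2.15
tcp_pos: [0.5703, -0.2143, 0.1995]
orientation: [-1.563, -0.147, 0.15]
contact_force: [0.6, 0.1, 0.5]
grip_width: 0.0702
```

```bash
python3 - <<'E'
from h import *
plan([.57,-.215,.20],RT(10.5))
snap('wrist','w1.png')
E
```

```text
t 2.15 tcp [ 0.5703 -0.2143  0.1995] grip 0.0702 F [0.6 0.1 0.5]
shift [-0.4 -0.5 -0.6] turn [-0.16  0.35 -0.11] |w| 0.4 q [ 0.79  0.52 -0.73  1.73  0.39  1.04  1.69]
```

View pics/w1.png

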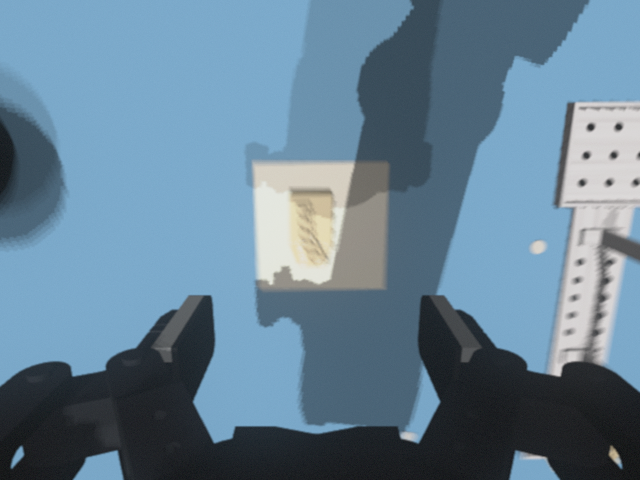

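```bash
python3 - <<'E'
import cv2
a=cv2.imread('pics/w1.png')
cv2.imwrite('pics/w1c.png',cv2.resize(a[150:300,240:400],None,fx=4,fy=4,interpolation=2))
E
```

```text
(no output)
```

View pics/w1c.png

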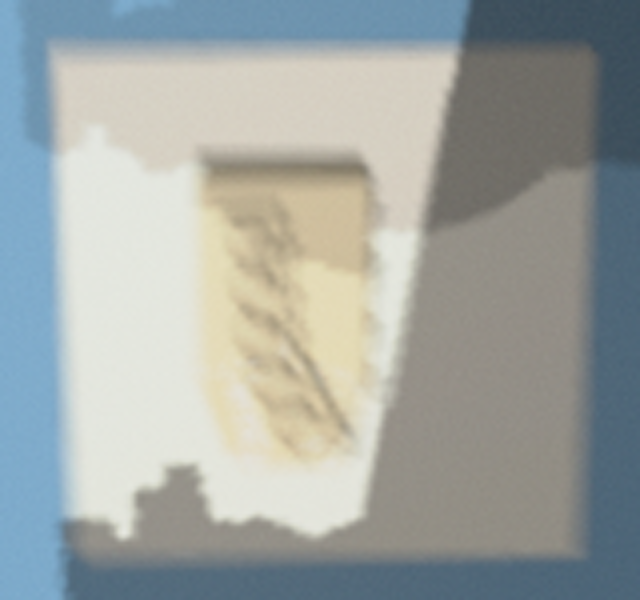

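```bash
python3 - <<'E'
from h import *
d=load('w1')
f=lambda x,y:(240+x/4,150+y/4)
L=[onz(d,f(205,165),.030),onz(d,f(206,390),.030)]
Rr=[onz(d,f(366,165),.030),onz(d,f(366,300),.030)]
for p in L+Rr: print(p)
for a,b in (L,Rr): print('yaw',np.degrees(np.arctan2(*(b-a)[1::-1])))
print('width',np.linalg.norm(L[0]-Rr[0]), 'back mid',(L[0]+Rr[0])/2)
for c in [(50,45),(597,45),(580,555),(72,562)]: print('slab',onz(d,f(*c),.004))
# caddy near bay outer corners seen at rim
for c in [(569,103),(557,206)]: print('bay',onz(d,c,.010))
E
```

```text
[ 0.55558733 -0.23343818  0.03      ]
[ 0.5950425  -0.22631993  0.03      ]
[ 0.55043698 -0.20644217  0.03      ]
[ 0.57369714 -0.20176498  0.03      ]
yaw 10.226923027743851
yaw 11.369514056494785
width 0.027482907750052715 back mid [ 0.55301215 -0.21994017  0.03      ]
slab [ 0.543607   -0.26561654  0.004     ]
slab [ 0.52487366 -0.16754618  0.004     ]
slab [ 0.6227237  -0.14774051  0.004     ]
slab [ 0.64292495 -0.24614279  0.004     ]
bay [ 0.46215937 -0.05541256  0.01      ]
bay [ 0.53309915 -0.03952013  0.01      ]
```

```bash
python3 - <<'E'
from h import *
plan([.5725,-.2162,.029],RT(10.8))
E
```

```text
t 2.2 tcp [ 0.5729 -0.2093  0.1993] grip 0.0701 F [2.  3.5 0.5]
shift [ -1.9 170.2  -7.6] turn [-0.33  0.75  0.05] |w| 0.8 q [ 0.79  0.53 -0.73  1.73  0.39  1.04  1.69]
```

{"api": "drive_tool", "payload": {
  "series": [
    [-1,40,-4,0,0.3,0,60],
    [-2,80,-7.5,0,0.7,0,60],
    [-2,110,-7.5,0,0.7,0,60],
    [-2,110,-7.5,0,0.7,0,60]
  ]
}}

```text
clock: 2.6
tcp_pos: [0.5689, -0.2161, 0.0848]
orientation: [-1.557, -0.142, 0.154]
contact_force: [-0.6, -0.4, 0.7]
grip_width: 0.0598
```

```bash
python3 - <<'E'
from h import *
snap('wrist','w2.png')
plan([.5725,-.2162,.029],RT(10.8))
E
```

```text
t 2.65 tcp [ 0.5709 -0.2162  0.0876] grip 0.0598 F [ 0.4  0.2 -0.4]
shift [ 1.7 58.6 -0.8] turn [-0.46  0.03 -0.16] |w| 0.5 q [ 0.74  0.66 -0.65  1.8   0.5   0.86  1.61]
```

View pics/w2.png

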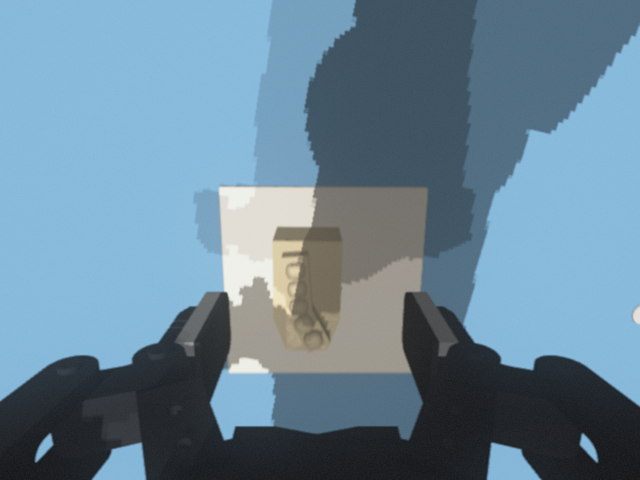

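```bash
python3 - <<'E'
from h import *
d=load('w2')
a,b,c,e=[onz(d,p,.030) for p in [(274,240),(342,240),(275,305),(341,305)]]
print(a,b,c,e,np.linalg.norm(a-b))
for p,q in ((a,c),(b,e)): print(np.degrees(np.arctan2(*(q-p)[1::-1])))
m=(a+b)/2; u=((c-a)+(e-b));u/=np.linalg.norm(u); y=np.degrees(np.arctan2(u[1],u[0]))
print(m,y,'grip',m+u*.02,'ctr',m+u*.026)
g=m+u*.02
plan([g[0],g[1],.029],RT(y))
E
```

```text
[ 0.55637775 -0.23597034  0.03      ] [ 0.55099857 -0.20731804  0.03      ] [ 0.58600503 -0.23063214  0.03      ] [ 0.5806158  -0.20165136  0.03      ] 0.029152869189791448
10.213872621828129
10.831524994575044
[ 0.55368816 -0.22164419  0.03      ] 10.522955617115443 grip [ 0.5733518 -0.2179916  0.03     ] ctr [ 0.57925089 -0.21689582  0.03      ]
t 2.65 tcp [ 0.5709 -0.2162  0.0876] grip 0.0598 F [ 0.4  0.2 -0.4]
shift [ 2.2 58.6 -2.7] turn [-0.46  0.31 -0.16] |w| 0.6 q [ 0.74  0.66 -0.65  1.8   0.5   0.86  1.61]
```

{"api": "drive_tool", "payload": {
  "series": [
    [1,30,-2,-0.4,0.3,-0.1,60],
    [2,50,-2,-0.4,0.3,-0.1,60],
    [2,58,-2,-0.4,0.3,-0.1,60],
    [2,58,-2,-0.4,0.3,-0.1,60]
  ]
}}

```text
clock: 3.05
tcp_pos: [0.5734, -0.2174, 0.0303]
orientation: [-1.565, -0.144, 0.145]
contact_force: [0.2, 0.1, 0.7]
grip_width: 0.0601
```

{"api": "drive_tool", "payload": {
  "series": [
    [0,0,0,0,0,0,20],
    [0,0,0,0,0,0,20],
    [0,0,0,0,0,0,20],
    [0,0,0,0,0,0,20],
    [0,0,0,0,0,0,20]
  ],
  "squeeze": 40
}}

```text
clock: 3.55
tcp_pos: [0.5747, -0.2177, 0.0322]
orientation: [-1.567, -0.146, 0.142]
contact_force: [-0.5, -0.1, 7.5]
grip_width: 0.0292
```

```bash
python3 - <<'E'
from h import *
plan([.5734,-.218,.029],RT(10.5))
E
```

```text
t 3.55 tcp [ 0.5747 -0.2177  0.0322] grip 0.0292 F [-0.5 -0.1  7.5]
shift [-1.4  3.2 -0. ] turn [0.04 0.01 0.11] |w| 0.1 q [ 0.7   0.73 -0.6   1.82  0.57  0.77  1.55]
```

{"api": "drive_tool", "payload": {
  "series": [
    [0,-2,0,0,0,0,40],
    [0,-6,0,0,0,0,40],
    [0,-8,0,0,0,0,40],
    [0,-8,0,0,0,0,40]
  ]
}}

```text
clock: 3.95
tcp_pos: [0.575, -0.2178, 0.0407]
orientation: [-1.567, -0.146, 0.142]
contact_force: [-0.3, 0.3, 0.4]
grip_width: 0.0401
```

{"api": "drive_tool", "payload": {
  "series": [
    [0,0,0,0,0,0,20],
    [0,0,0,0,0,0,20],
    [0,0,0,0,0,0,20],
    [0,0,0,0,0,0,20]
  ],
  "squeeze": 40
}}

```text
clock: 4.35
tcp_pos: [0.575, -0.2178, 0.0409]
orientation: [-1.567, -0.146, 0.142]
contact_force: [-1.1, -0.3, 4.5]
grip_width: 0.0286
```

```bash
python3 - <<'E'
from h import *
plan([.5734,-.218,.129],RT(10.5))
E
```

```text
t 4.35 tcp [ 0.575  -0.2178  0.0409] grip 0.0286 F [-1.1 -0.3  4.5]
shift [ -1.4 -88.1  -0. ] turn [0.07 0.01 0.15] |w| 0.2 q [ 0.7   0.72 -0.61  1.81  0.56  0.78  1.56]
```

{"api": "drive_tool", "payload": {
  "series": [
    [0,-20,0,0,0,0,20],
    [0,-60,0,0,0,0,20],
    [0,-100,0,0,0,0,20],
    [0,-130,0,0,0,0,20],
    [0,-130,0,0,0,0,20]
  ]
}}

```text
clock: 4.85
tcp_pos: [0.5772, -0.218, 0.1752]
orientation: [-1.57, -0.151, 0.136]
contact_force: [-0.4, 0.7, -0.7]
grip_width: 0.0286
```

```bash
python3 - <<'E'
from h import *
snap('wrist','w3.png')
plan([.5734,-.218,.129],RT(10.5))
E
```

```text
t 4.9 tcp [ 0.5757 -0.218   0.1726] grip 0.0284 F [-1.5  0.9 -1.7]
shift [-2.5 43.6  0.5] turn [ 0.18 -0.01  0.32] |w| 0.4 q [ 0.78  0.56 -0.71  1.74  0.42  0.99  1.66]
```

View pics/w3.png

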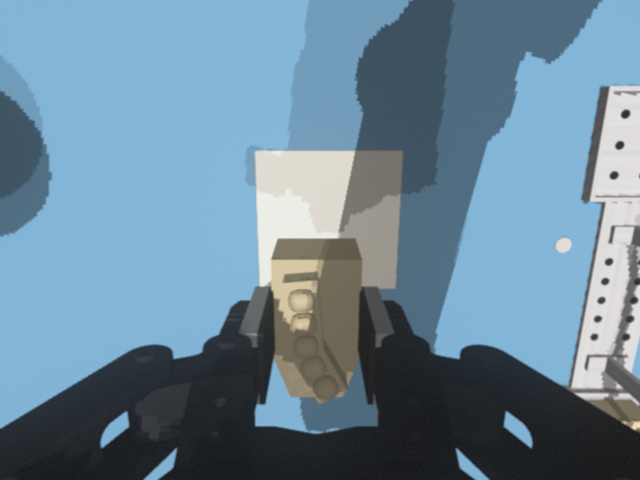

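```bash
python3 - <<'E'
from h import *
d=load('w3')
o=r.get_obs();z=o['tcp_pos'][2]-.0109
a,b=[onz(d,p,z) for p in [(272,257),(362,257)]]
u=np.array([np.cos(np.radians(10.5)),np.sin(np.radians(10.5)),0])
v=np.array([-u[1],u[0],0])
m=(a+b)/2-o['tcp_pos']; print('width',np.linalg.norm(a-b),'back mid rel tcp x,y',m@u*1000,m@v*1000)
plan([.486,-.011,.13],RT(10.4))
E
```

```text
width 0.02989790988843872 back mid rel tcp x,y -20.034746700992056 0.30968132054542746
t 4.9 tcp [ 0.5757 -0.218   0.1726] grip 0.0284 F [-1.5  0.9 -1.7]
shift [-50.7  41.6 220. ] turn [0.18 0.09 0.32] |w| 0.4 q [ 0.78  0.56 -0.71  1.74  0.42  0.99  1.66]
```

{"api": "drive_tool", "payload": {
  "series": [
    [-14,0,30,0,0,0,20],
    [-28,0,65,0,0,0,20],
    [-38,0,105,0,0,0,20],
    [-46,0,145,0,0,0,20],
    [-50,10,180,0,0,0,20]
  ]
}}

```text
clock: 5.4
tcp_pos: [0.4921, -0.0487, 0.1609]
orientation: [-1.569, -0.148, 0.14]
contact_force: [1.1, 1.0, -0.3]
grip_width: 0.0285
```

```bash
python3 - <<'E'
from h import *
plan([.4845,-.011,.13],RT(10.4))
E
```

```text
t 5.4 tcp [ 0.4921 -0.0487  0.1609] grip 0.0285 F [ 1.1  1.  -0.3]
shift [-0.8 30.8 38.5] turn [0.17 0.11 0.26] |w| 0.3 q [ 0.63  0.4  -0.79  2.03  0.38  0.86  1.38]
```

{"api": "drive_tool", "payload": {
  "series": [
    [0,10,20,0,0,0,20],
    [-1,20,35,0,0,0,20],
    [-1,30,39,0.1,0.1,0.2,20],
    [-1,30,39,0.1,0.1,0.2,20],
    [-1,30,39,0.1,0.1,0.2,20]
  ]
}}

```text
clock: 5.9
tcp_pos: [0.484, -0.0115, 0.1302]
orientation: [-1.567, -0.142, 0.142]
contact_force: [0.2, 0.3, -0.4]
grip_width: 0.0285
```

```bash
python3 - <<'E'
from h import *
snap('wrist','w4.png');snap('scene','s4.png');d=snap('top','t4.png')
cv2.imwrite('pics/t4c.png',cv2.resize(d['frame'][150:310,270:350],None,fx=3.7,fy=3.7,interpolation=2))
d=cv2.imread('pics/s4.png')
cv2.imwrite('pics/s4c.png',cv2.resize(d[200:350,260:380],None,fx=4,fy=4,interpolation=2))
plan([.4845,-.011,.13],RT(10.4))
E
```

```text
t 6.05 tcp [ 0.4847 -0.0115  0.131 ] grip 0.0284 F [-0.7 -0.  -0.6]
shift [-0.1  1.   0.5] turn [ 0.08 -0.09  0.09] |w| 0.2 q [ 0.53  0.43 -0.77  2.07  0.43  0.8   1.25]
```

View pics/w4.png

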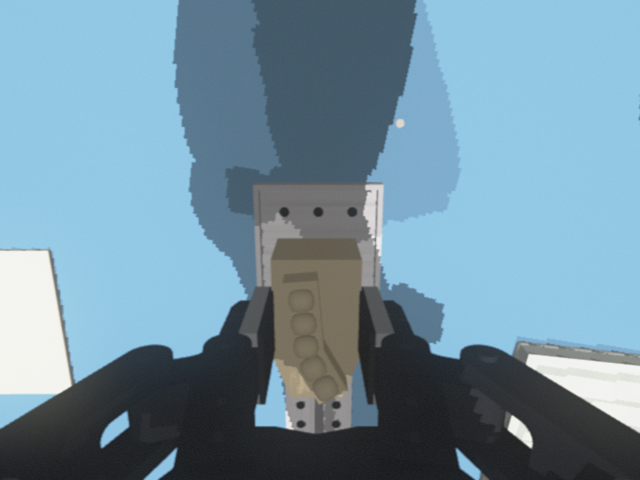

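View pics/s4c.png

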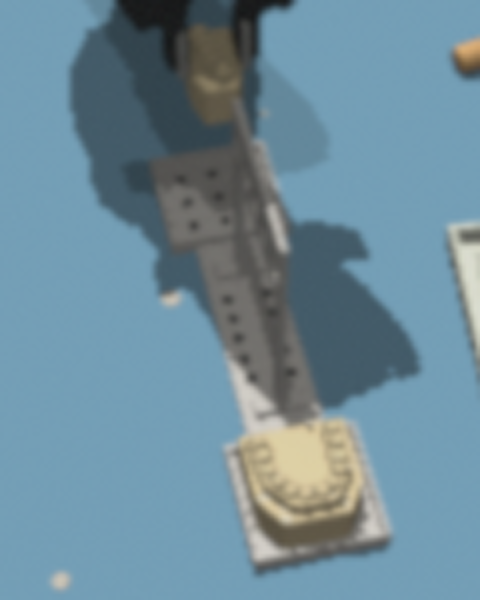

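View pics/t4c.png

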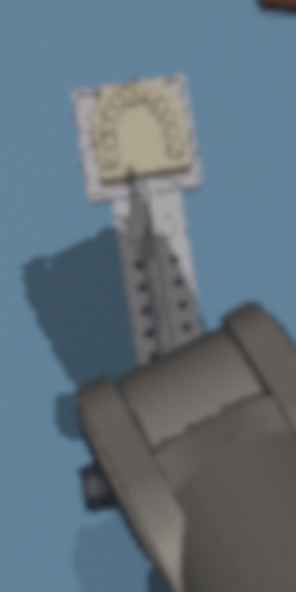

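```bash
python3 - <<'E'
from h import *
d=load('w4');a,b=[onz(d,p,.010) for p in [(254,184),(384,184)]]
e=[onz(d,p,.010) for p in [(256,290),(380,290)]]
print(a,b,np.linalg.norm(a-b)); w=b-a; y=np.degrees(np.arctan2(-w[0],w[1]));print('yaw',y,[np.degrees(np.arctan2(*(q-p)[1::-1])) for p,q in ((a,e[0]),(b,e[1]))])
y=10.5
u=np.array([np.cos(np.radians(y)),np.sin(np.radians(y)),0])
c=(a+b)/2+u*.037;print('bay centre',c,'caddy',c+u*.112)
h=[onz(d,p,.004) for p in [(284,212),(318,212),(352,212)]];print(h)
plan([*(c-u*.006)[:2],.05],RT(y))
E
```

```text
[ 0.46071818 -0.05117833  0.01      ] [0.44753579 0.02113372 0.01      ] 0.07350380208022049
yaw 10.331485335454836 [np.float64(9.24231140931184), np.float64(10.54491864615148)]
bay centre [ 0.49050742 -0.00827959  0.01      ] caddy [0.60063197 0.01213079 0.01      ]
[array([ 0.47499388, -0.03211701,  0.004     ]), array([ 0.47139909, -0.01240112,  0.004     ]), array([0.46780456, 0.00731332, 0.004     ])]
t 6.05 tcp [ 0.4847 -0.0115  0.131 ] grip 0.0284 F [-0.7 -0.  -0.6]
shift [ 0.2 81.   2.2] turn [ 0.08 -0.19  0.09] |w| 0.2 q [ 0.53  0.43 -0.77  2.07  0.43  0.8   1.25]
```

{"api": "drive_tool", "payload": {
  "series": [
    [0,25,1,0,-0.1,0,20],
    [0,50,2,0,-0.1,0,20],
    [0,70,2,0,-0.1,0,20],
    [0,79,2,0,-0.1,0,20],
    [0,81,2,0,-0.1,0,20]
  ]
}}

```text
clock: 6.55
tcp_pos: [0.4842, -0.01, 0.0495]
orientation: [-1.567, -0.143, 0.142]
contact_force: [-0.3, 0.9, -1.3]
grip_width: 0.0285
```

```bash
python3 - <<'E'
from h import *
snap('wrist','w5.png')
plan([.4846,-.0094,.041],RT(10.4))
E
```

```text
t 6.6 tcp [ 0.4846 -0.0099  0.0499] grip 0.0287 F [-0.2  0.9 -1.1]
shift [0.1 8.9 0.5] turn [ 0.08 -0.02  0.08] |w| 0.1 q [ 0.43  0.56 -0.66  2.12  0.58  0.65  1.12]
```

View pics/w5.png

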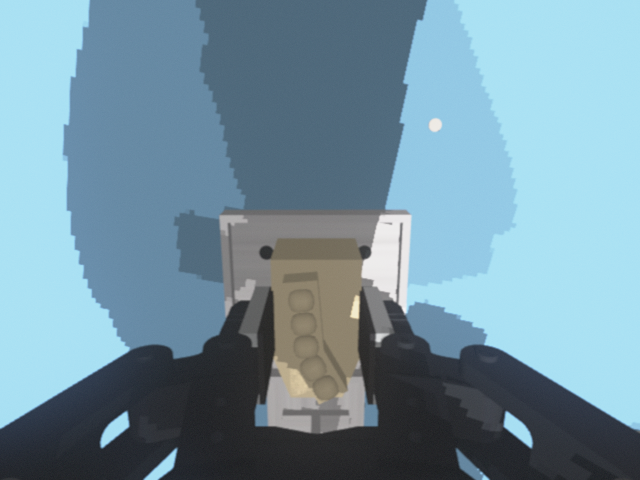

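{"api": "drive_tool", "payload": {
  "series": [
    [0,3,0,0,0,0,20],
    [0,6,0,0,0,0,20],
    [0,8,0,0,0,0,20],
    [0,9,0,0,0,0,20],
    [0,9,0,0,0,0,20]
  ]
}}

```text
clock: 7.1
tcp_pos: [0.4846, -0.0099, 0.041]
orientation: [-1.567, -0.143, 0.141]
contact_force: [-0.2, 0.7, -0.4]
grip_width: 0.0285
```

{"api": "drive_tool", "payload": {
  "series": [
    [0,1,0,0,0,0,20],
    [0,1.5,0,0,0,0,20],
    [0,1.5,0,0,0,0,20]
  ]
}}

```text
clock: 7.4
tcp_pos: [0.4847, -0.0099, 0.0407]
orientation: [-1.569, -0.144, 0.141]
contact_force: [-6.3, -1.4, 18.6]
grip_width: 0.0287
```

{"api": "drive_tool", "payload": {
  "series": [
    [0,0,0,0,0,0,45],
    [0,0,0,0,0,0,45],
    [0,0,0,0,0,0,45],
    [0,0,0,0,0,0,45]
  ]
}}

```text
clock: 7.8
tcp_pos: [0.4847, -0.0099, 0.0406]
orientation: [-1.569, -0.144, 0.141]
contact_force: [0.2, 0.3, -0.5]
grip_width: 0.0453
```

{"api": "drive_tool", "payload": {
  "series": [
    [0,-10,0,0,0,0,45],
    [0,-40,0,0,0,0,45],
    [0,-80,0,0,0,0,45],
    [-10,-130,0,0,0,0,45],
    [-10,-150,0,0,0,0,45]
  ]
}}

```text
clock: 8.3
tcp_pos: [0.4752, -0.0107, 0.1946]
orientation: [-1.57, -0.147, 0.139]
contact_force: [0.3, -0.6, 0.1]
grip_width: 0.0452
```

```bash
python3 - <<'E'
from h import *
snap('wrist','w6.png');snap('scene','s6.png')
d=cv2.imread('pics/s6.png')
cv2.imwrite('pics/s6c.png',cv2.resize(d[200:350,260:480],None,fx=3.6,fy=3.6,interpolation=2))
plan([.4846,-.0094,.041],RT(10.4))
E
```

```text
t 8.4 tcp [ 0.4764 -0.0111  0.1943] grip 0.0452 F [ 0.1 -0.3  0.1]
shift [  7.2 153.3   0.9] turn [ 0.29 -0.03  0.43] |w| 0.5 q [ 0.61  0.33 -0.85  2.04  0.32  0.9   1.35]
```

View pics/w6.png

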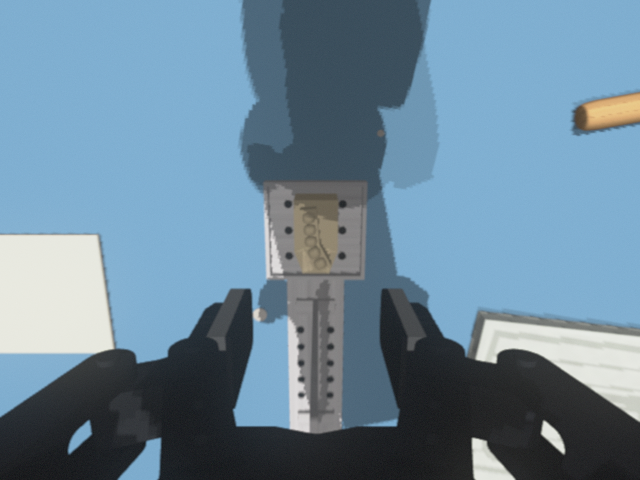

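View pics/s6c.png

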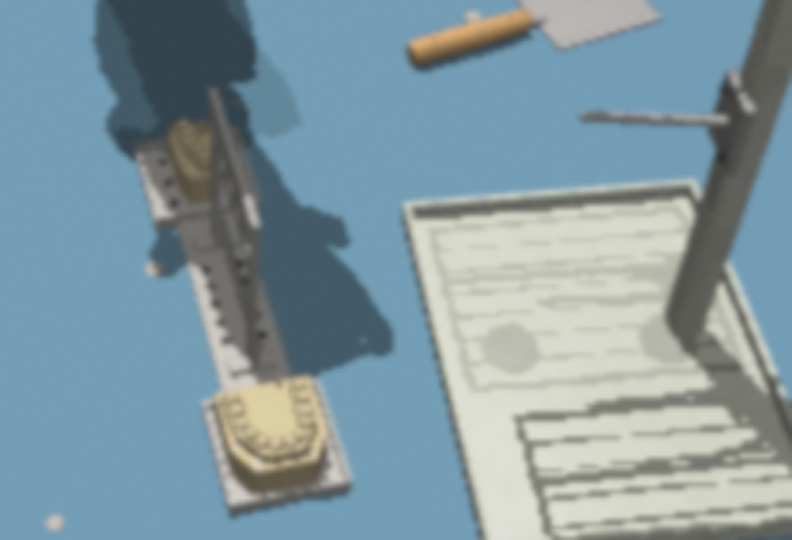

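```bash
python3 - <<'E'
import cv2
from h import *
a=cv2.imread('pics/w3.png')
cv2.imwrite('pics/w3c.png',cv2.resize(a[270:420,230:400],None,fx=4,fy=4,interpolation=2))
a=cv2.imread('pics/w6.png')
cv2.imwrite('pics/w6c.png',cv2.resize(a[170:440,240:400],None,fx=2.2,fy=2.2,interpolation=2))
E
```

```text
(no output)
```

View pics/w3c.png

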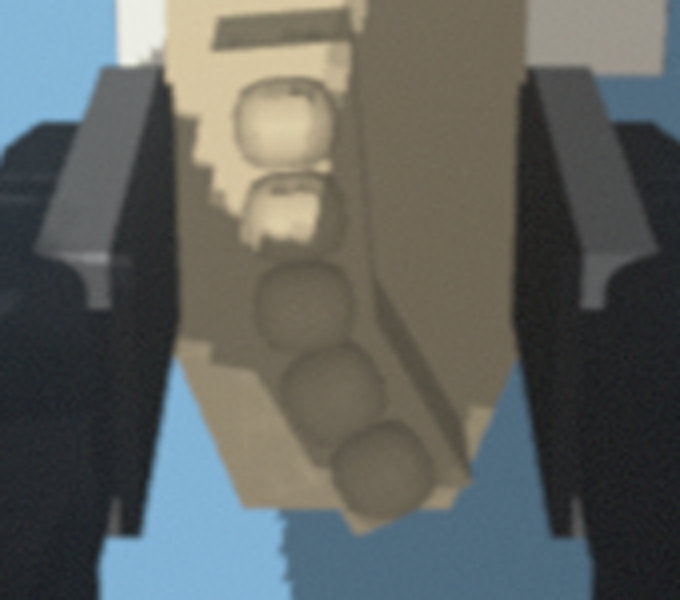

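View pics/w6c.png

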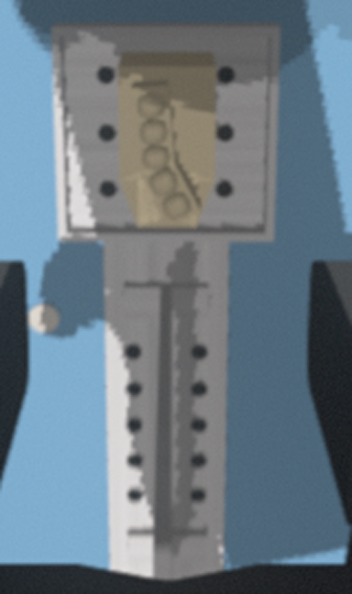

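```bash
python3 - <<'E'
from h import *
d=load('w3'); tcp=np.array([.5757,-.218,.1726]);Rt=RT(10.6)
for p in [(270,287),(361,287),(257.5,346)]:
    o,v=ray(d,p);o=Rt.T@(o-tcp);v=Rt.T@v
    for X in (-.013,-.011,-.009): print(p,X,np.round((o+v*(X-o[0])/v[0])*1000,1))
d=load('w6');tcp=np.array([.4764,-.0111,.1943])
o,v=ray(d,(240+25/2.2,170+262/2.2));o=Rt.T@(o-tcp);v=Rt.T@v
print(np.round((o+v*(-.011-o[0])/v[0])*1000,1))
# bar leg feet & near-bay
for p in [(165,285),(168,532)]: print(onz(d,(240+p[0]/2.2,170+p[1]/2.2),.01))
for p in [(58,25),(280,25),(272,240),(60,240)]: print('bay',onz(d,(240+p[0]/2.2,170+p[1]/2.2),.01))
for p in [(122,66),(215,66)]: print('cast back',onz(d,(240+p[0]/2.2,170+p[1]/2.2),.03))
E
```

```text
(270, 287) -0.013 [-13.    2.1 -14.5]
(270, 287) -0.011 [-11.    6.9 -15.1]
(270, 287) -0.009 [ -9.   11.7 -15.7]
(361, 287) -0.013 [-13.    2.1  14.3]
(361, 287) -0.011 [-11.    6.9  14.8]
(361, 287) -0.009 [-9.  11.7 15.3]
(257.5, 346) -0.013 [-13.  -34.  -13.6]
(257.5, 346) -0.011 [-11.  -30.6 -14.2]
(257.5, 346) -0.009 [ -9.  -27.2 -14.7]
[-11.   13.7 -21.1]
[0.5441398  0.00083171 0.01      ]
[0.64352919 0.02017877 0.01      ]
bay [ 0.46062932 -0.0497443   0.01      ]
bay [0.4475857  0.02105536 0.01      ]
bay [0.52086812 0.0341169  0.01      ]
bay [ 0.53419333 -0.03786322  0.01      ]
cast back [ 0.46620433 -0.02672872  0.03      ]
cast back [0.46103081 0.00132814 0.03      ]
```

```bash
cat >> h.py <<'E'
def cad(cx,cy,yaw,loc,z0=0):
    a=np.radians(yaw);return np.array([cx+np.cos(a)*loc[0]-np.sin(a)*loc[1],cy+np.sin(a)*loc[0]+np.cos(a)*loc[1],z0+loc[2]])
E
python3 - <<'E'
from h import *
Rt=RT(10.4,40);g=cad(.601,.012,10.4,(-.012,0,.130));print(g)
plan(g-Rt[:,1]*.09,Rt)
E
```

```text
[0.58919714 0.00983377 0.13      ]
t 8.4 tcp [ 0.4764 -0.0111  0.1943] grip 0.0452 F [ 0.1 -0.3  0.1]
shift [56.9 -4.2  0.2] turn [  0.29   0.07 -39.57] |w| 39.6 q [ 0.61  0.33 -0.85  2.04  0.32  0.9   1.35]
```

{"api": "drive_tool", "payload": {
  "series": [
    [11,-10,0,0,0,-8,45],
    [22,-15,0,0,0,-16,45],
    [34,-15,0,0,0,-24,45],
    [45,-10,0,0,0,-32,45],
    [57,-4,0,0,0,-39.5,45]
  ]
}}

```text
clock: 8.9
tcp_pos: [0.5109, -0.0089, 0.1913]
orientation: [-1.494, -0.564, -0.287]
contact_force: [0.6, 0.7, -1.3]
grip_width: 0.045
```

```bash
python3 - <<'E'
from h import *
Rt=RT(10.4,40);g=cad(.601,.012,10.4,(-.012,0,.130))
plan(g-Rt[:,1]*.09,Rt)
plan(g,Rt)
snap('wrist','w7.png');s=snap('scene','s7.png')
cv2.imwrite('pics/s7c.png',cv2.resize(s['frame'][100:340,240:480],None,fx=2.5,fy=2.5,interpolation=2))
E
```

```text
t 8.9 tcp [ 0.5109 -0.0089  0.1913] grip 0.045 F [ 0.6  0.7 -1.3]
shift [23.3  5.1  4.2] turn [ 1.05  0.43 -8.76] |w| 8.8 q [ 0.76  0.2  -0.89  2.32  0.71  0.19  1.  ]
t 8.9 tcp [ 0.5109 -0.0089  0.1913] grip 0.045 F [ 0.6  0.7 -1.3]
shift [37.  94.   5.8] turn [ 1.05  0.43 -8.76] |w| 8.8 q [ 0.76  0.2  -0.89  2.32  0.71  0.19  1.  ]
```

View pics/w7.png

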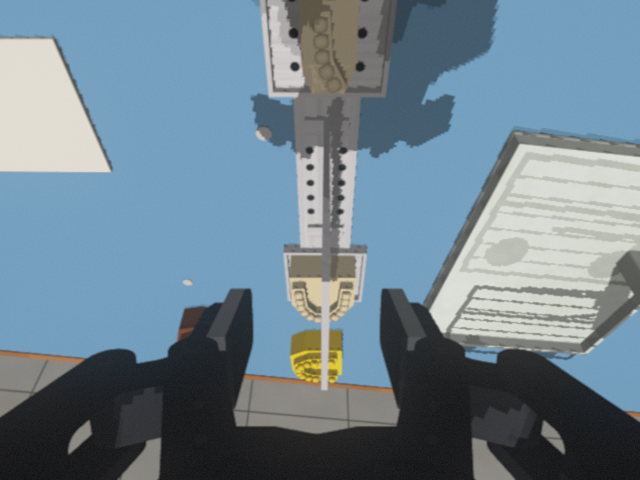

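View pics/s7c.png

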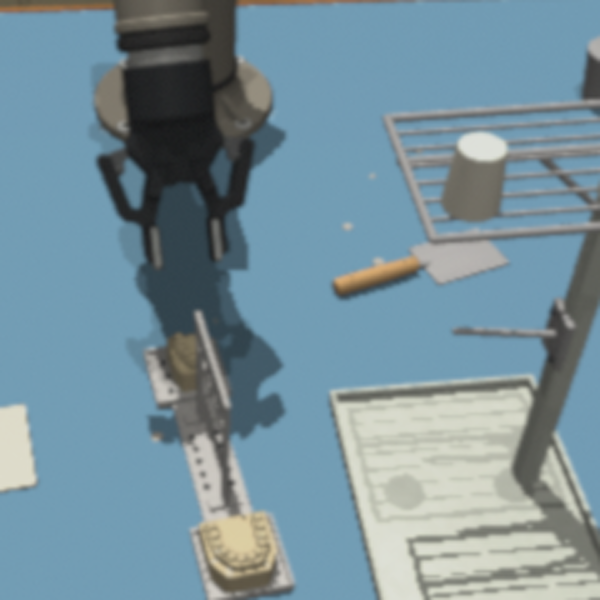

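```bash
cat > fk.py <<'E'
from h import *
from itertools import product
from scipy.optimize import least_squares
Q=np.array([[1.11391759,.47762497,.02236806,1.55619711,-.01151034,1.10929796,-.08309233],
[1.06,.4,-.17,1.71,.08,1.04,.39],[1.0,.38,-.37,1.79,.16,1.01,.84],[.91,.42,-.56,1.79,.26,1.0,1.27],[.79,.53,-.73,1.73,.39,1.04,1.69],
[.74,.66,-.65,1.8,.5,.86,1.61],[.7,.73,-.6,1.82,.57,.77,1.55],[.7,.72,-.61,1.81,.56,.78,1.56],[.78,.56,-.71,1.74,.42,.99,1.66],[.63,.4,-.79,2.03,.38,.86,1.38],[.53,.43,-.77,2.07,.43,.8,1.25],[.43,.56,-.66,2.12,.58,.65,1.12],[.61,.33,-.85,2.04,.32,.9,1.35],[.76,.2,-.89,2.32,.71,.19,1.0]])
P=np.array([[.2305256,-.63396953,.24955106],[.3151,-.5277,.2372],[.4001,-.4231,.2249],[.4854,-.3182,.2126],[.5729,-.2093,.1993],[.5709,-.2162,.0876],[.5747,-.2177,.0322],[.575,-.2178,.0409],[.5757,-.218,.1726],[.4921,-.0487,.1609],[.4847,-.0115,.131],[.4846,-.0099,.0499],[.4764,-.0111,.1943],[.5109,-.0089,.1913]])
def rz(a): return R.from_euler('z',a).as_matrix()
def ry(a): return R.from_euler('y',a).as_matrix()
def fk(q,p,s):
    off,h,L1,L2,L3,a1,a2,a3,o7=p
    M=rz(s[0]*q[0]+off)@ry(q[1]);x=np.array([0,0,h])+M@[0,0,L1]
    M=M@rz(s[1]*q[2]);x=x+M@[a1,0,0]
    M=M@ry(q[3]);x=x+M@[a2,0,L2]
    M=M@rz(s[2]*q[4])@ry(q[5]);x=x+M@[a3,0,L3]
    # tool: y=approach; M's z = approach
    T=M@rz(s[3]*q[6]+o7)
    return x,np.stack([T[:,0],T[:,2],-T[:,1]],1)
S0=(1,1,1,1)
if __name__=='__main__':
    best=[]
    O={0:R.from_rotvec([-.35833509,2.03332859,-2.03052824]).as_matrix(),13:R.from_rotvec([-1.494,-.564,-.287]).as_matrix()}
    for i,rv in ((4,(-1.563,-.147,.15)),(6,(-1.567,-.146,.142)),(1,(-.946,1.551,-1.547)),(2,(-1.326,1.007,-1.003)),(3,(-1.526,.434,-.43)),(10,(-1.567,-.142,.142)),(12,(-1.57,-.147,.139))): O[i]=R.from_rotvec(rv).as_matrix()
    for s in product((1,-1),repeat=4):
        def f(p):
            e=[]
            for i,q in enumerate(Q):
                x,T=fk(q,p,s);e+=list(x-P[i])
                if i in O: e+=list(.1*(T-O[i]).ravel())
            return np.array(e)
        for off in (-2.33,.1,0,np.pi):
          for o7 in (0,1.57,3.14,-1.57):
            k=least_squares(f,[off,.3,.35,.35,.3,0,0,0,o7]);best.append((k.cost,s,k.x,np.abs(k.fun).max()))
    best.sort(key=lambda b:b[0])
    for b in best[:3]: print(b[0],b[1],np.round(b[2],4),b[3])
    np.savez('fk.npz',s=best[0][1],p=best[0][2])
E
python3 fk.py
```

```text
0.0004085207770502872 (-1, -1, -1, -1) [-0.0947  0.2751  0.5619  0.4849  0.3027 -0.0076  0.0184  0.0064 -1.6631] 0.009766979100380982
0.00040852077705028897 (-1, -1, -1, -1) [-0.0947  0.2751  0.5619  0.4849  0.3027 -0.0076  0.0184  0.0064  4.6201] 0.009766979094663057
0.00040852077705029 (-1, -1, -1, -1) [-0.0947  0.2751  0.5619  0.4849  0.3027 -0.0076  0.0184  0.0064  4.6201] 0.009766979171468973
```

```bash
cat > ik.py <<'E'
from fk import *
k=np.load('fk.npz');s=k['s'];p=k['p']
lo=np.array([-2.96,-.34,-1.41,.24,-1.37,.17,-2.96]);hi=np.array([2.96,2.1,1.46,2.44,4.51,1.92,2.96])
def ik(x,T,n=12,m=.04,q0=None):
    rng=np.random.default_rng(0);best=None
    for i in range(n):
        g=np.array(q0) if i==0 and q0 is not None else lo+(hi-lo)*rng.random(7)
        f=lambda q:np.r_[(fk(q,p,s)[0]-x)*10,(fk(q,p,s)[1]-T).ravel(),1e-3*(q-.5*(lo+hi))]
        g=np.clip(g,lo+m+.001,hi-m-.001)
        z=least_squares(f,g,bounds=(lo+m,hi-m),max_nfev=200)
        if best is None or z.cost<best[0]: best=(z.cost,z.x)
    q=best[1];xx,TT=fk(q,p,s);return q,np.linalg.norm(xx-x)*1000,np.degrees(np.linalg.norm(R.from_matrix(TT.T@T).as_rotvec()))
E
python3 - <<'E'
from ik import *
q0=[.76,.2,-.89,2.32,.71,.19,1.]
for t in (25,30,35,40):
    g=cad(.601,.012,10.4,(-.012,0,.130)); q,e,a=ik(g,RT(10.4,t),q0=q0);print(t,'grasp',q.round(2),e.round(1),a.round(1))
    g=cad(.615,.231,3.3,(-.012,0,.0135),.1945); q,e,a=ik(g,RT(3.3,t),q0=q0);print(t,'peg',q.round(2),e.round(1),a.round(1))
E
```

```text
25 grasp [ 0.71  0.56 -1.01  2.14  1.12  0.45  0.66] 0.0 0.0
25 peg [ 0.11  0.43 -0.83  1.95  0.89  0.67  0.36] 0.0 0.0
30 grasp [ 0.59  0.46 -0.8   2.2   1.25  0.24  0.5 ] 0.0 0.0
30 peg [ 0.01  0.38 -0.7   2.01  0.99  0.56  0.24] 0.0 0.0
35 grasp [ 0.6   0.47 -0.81  2.26  1.92  0.21 -0.15] 0.0 0.0
35 peg [-0.12  0.34 -0.55  2.06  1.16  0.47  0.05] 0.0 0.0
40 grasp [ 0.8   0.62 -1.06  2.31  2.18  0.41 -0.31] 0.0 0.0
40 peg [-0.23  0.32 -0.44  2.12  1.44  0.42 -0.25] 0.0 0.0
```

```bash
python3 - <<'E'
from h import *
Rt=RT(10.4,31);g=cad(.601,.012,10.4,(-.012,0,.130))
plan(g-Rt[:,1]*.08,Rt)
plan(g,Rt)
E
```

```text
t 9.0 tcp [ 0.5145 -0.0068  0.1933] grip 0.0452 F [ 0.5  0.8 -0.3]
shift [32.8 14.   2.9] turn [0.78 0.39 0.63] |w| 1.1 q [ 0.76  0.2  -0.9   2.32  0.71  0.18  1.  ]
t 9.0 tcp [ 0.5145 -0.0068  0.1933] grip 0.0452 F [ 0.5  0.8 -0.3]
shift [31.9 94.   4. ] turn [0.78 0.39 0.63] |w| 1.1 q [ 0.76  0.2  -0.9   2.32  0.71  0.18  1.  ]
```

{"api": "drive_tool", "payload": {
  "series": [
    [16,5,2,0.4,0.2,0.6,40],
    [33,12,3,0.8,0.4,0.6,40],
    [33,25,3,0.8,0.4,0.6,40],
    [33,40,3.5,0.8,0.4,0.6,40],
    [33,40,3.5,0.8,0.4,0.6,40]
  ]
}}

```text
clock: 9.5
tcp_pos: [0.5628, 0.0064, 0.1757]
orientation: [-1.473, -0.558, -0.281]
contact_force: [-0.1, 0.8, -0.1]
grip_width: 0.0402
```

```bash
python3 - <<'E'
from h import *
w=snap('wrist','w8.png');s=snap('scene','s8.png')
cv2.imwrite('pics/s8c.png',cv2.resize(s['frame'][120:320,260:400],None,fx=3,fy=3,interpolation=2))
Rt=RT(10.4,31);g=cad(.601,.012,10.4,(-.012,0,.130))
plan(g,Rt)
print(proj(w,[cad(.601,.012,10.4,(x,0,z)) for x in (-.057,0,.057) for z in (.143,.115,.098)]).round(0))
E
```

```text
t 9.6 tcp [0.5624 0.0061 0.1767] grip 0.0399 F [-0.4  0.8  0. ]
shift [-0.9 54.  -1.2] turn [-0.12  0.02  0.03] |w| 0.1 q [ 0.57  0.3  -0.75  2.24  0.86  0.21  0.85]
[[311. 221.]
 [311. 170.]
 [311. 144.]
 [312. 316.]
 [312. 266.]
 [312. 240.]
 [312. 376.]
 [313. 330.]
 [313. 305.]]
```

View pics/w8.png

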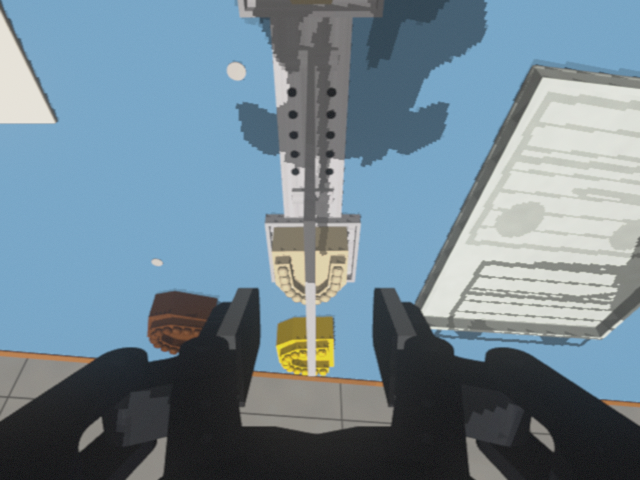

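View pics/s8c.png

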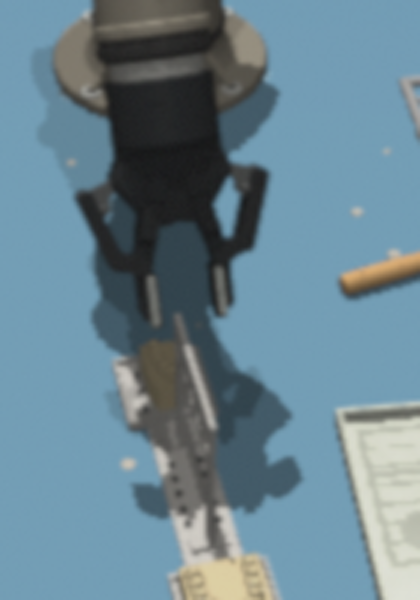

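{"api": "drive_tool", "payload": {
  "series": [
    [0,20,-1,0,0,0,40],
    [-0.5,40,-1,0,0,0,40],
    [-1,50,-1,0,0,0,40],
    [-1,54,-1,0,0,0,40],
    [-1,54,-1,0,0,0,40]
  ]
}}

```text
clock: 10.1
tcp_pos: [0.5892, 0.0101, 0.1301]
orientation: [-1.473, -0.558, -0.282]
contact_force: [-1.2, -0.1, 0.5]
grip_width: 0.0395
```

```bash
python3 - <<'E'
from h import *
s=snap('scene','s9.png');w=snap('wrist','w9.png')
cv2.imwrite('pics/s9c.png',cv2.resize(s['frame'][190:320,270:370],None,fx=4.5,fy=4.5,interpolation=2))
Rt=RT(10.4,31);g=cad(.601,.012,10.4,(-.012,0,.130))
plan(g,Rt)
E
```

```text
t 10.2 tcp [0.5892 0.0099 0.1306] grip 0.0399 F [ 0.3 -0.  -0.8]
shift [-0.3  0.5 -0.1] turn [-0.11 -0.01  0.07] |w| 0.1 q [ 0.42  0.4  -0.6   2.22  1.37  0.18  0.35]
```

View pics/s9c.png

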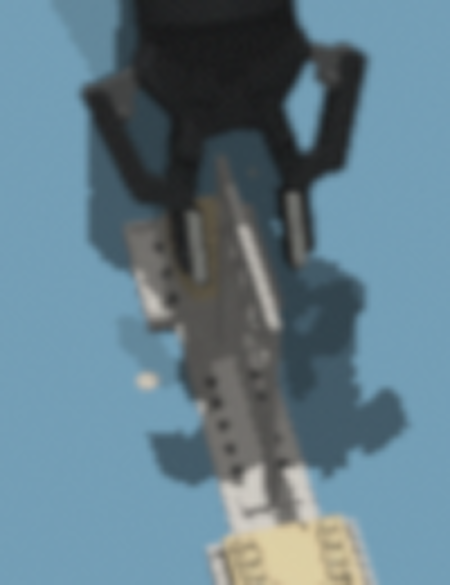

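View pics/w9.png

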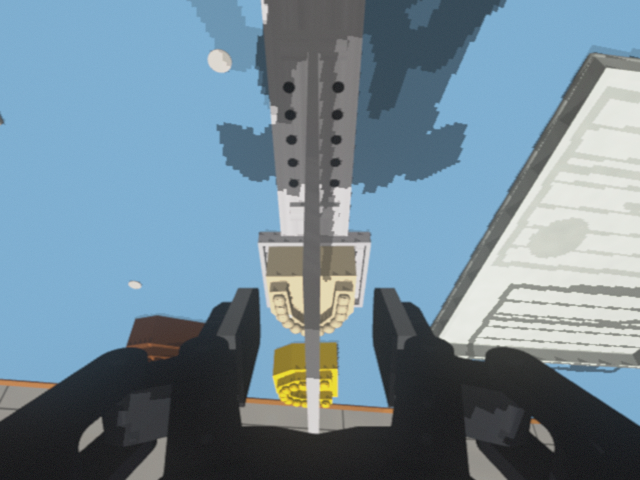

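{"api": "drive_tool", "payload": {
  "series": [
    [0,0,0,0,0,0,12],
    [0,0,0,0,0,0,12],
    [0,0,0,0,0,0,8],
    [0,0,0,0,0,0,6],
    [0,0,0,0,0,0,6]
  ],
  "squeeze": 60
}}

```text
clock: 10.7
tcp_pos: [0.5892, 0.0099, 0.1307]
orientation: [-1.474, -0.559, -0.283]
contact_force: [-0.1, -1.0, 0.3]
grip_width: 0.0059
```

{"api": "drive_tool", "payload": {
  "series": [
    [0,0,0,0,0,0,0],
    [0,0,0,0,0,0,0],
    [0,0,0,0,0,0,0],
    [0,0,0,0,0,0,0]
  ],
  "squeeze": 110
}}

```text
clock: 11.1
tcp_pos: [0.5892, 0.0092, 0.1307]
orientation: [-1.475, -0.558, -0.283]
contact_force: [-1.5, -2.9, 2.9]
grip_width: 0.0021
```

```bash
python3 - <<'E'
from h import *
s=snap('scene','s10.png');w=snap('wrist','w10.png')
cv2.imwrite('pics/s10c.png',cv2.resize(s['frame'][190:320,270:370],None,fx=4.5,fy=4.5,interpolation=2))
Rt=RT(10.4,31);g=cad(.601,.012,10.4,(-.012,0,.130))
plan(g,Rt)
E
```

```text
t 11.2 tcp [0.5892 0.0093 0.1307] grip 0.0026 F [-2.1 -2.5  2.6]
shift [-0.3  0.7  0.5] turn [-0.05 -0.03  0.07] |w| 0.1 q [ 0.42  0.4  -0.6   2.22  1.37  0.18  0.35]
```

View pics/s10c.png

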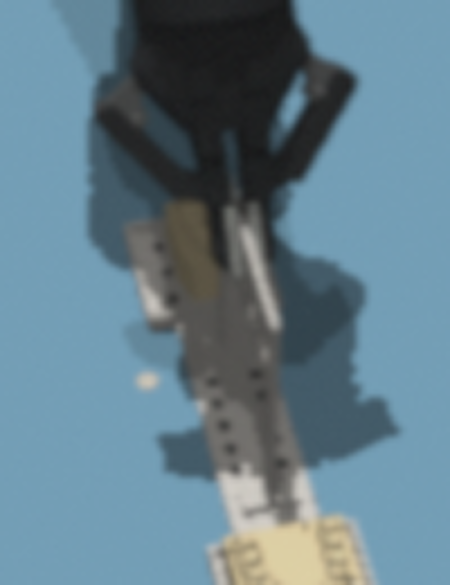

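View pics/w10.png

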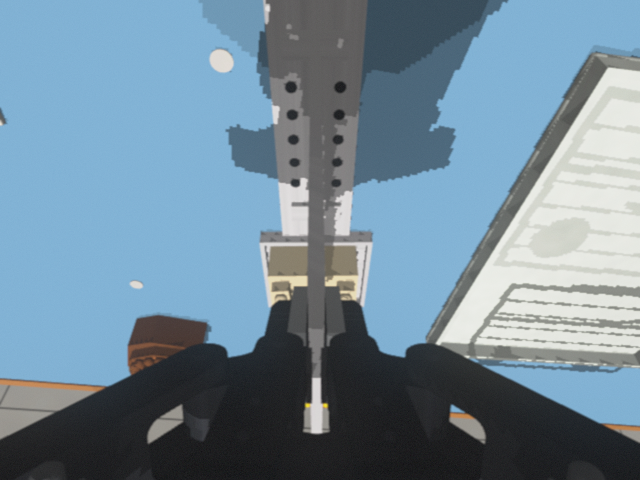

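{"api": "drive_tool", "payload": {
  "series": [
    [3,-5,0,0,0,0,0],
    [8,-13,0,0,0,0,0],
    [15,-26,0,0,0,0,0],
    [23,-38,0,0,0,0,0],
    [31,-51,0,0,0,0,0]
  ],
  "squeeze": 120
}}

```text
clock: 11.7
tcp_pos: [0.588, 0.0101, 0.1895]
orientation: [-1.474, -0.556, -0.28]
contact_force: [0.2, -0.8, -4.6]
grip_width: 0.0027
```

```bash
python3 - <<'E'
from h import *
s=snap('scene','s11.png');w=snap('wrist','w11.png')
cv2.imwrite('pics/s11c.png',cv2.resize(s['frame'][140:340,240:400],None,fx=3,fy=3,interpolation=2))
Rt=RT(10.4,31);g=cad(.601,.012,10.4,(-.012,0,.130))
plan(g,Rt)
E
```

```text
t 11.8 tcp [0.5897 0.01   0.1913] grip 0.0022 F [ 0.7  0.1 -4.8]
shift [-32.1  52.2  -0.2] turn [-0.11 -0.05  0.15] |w| 0.2 q [ 0.67  0.35 -0.89  2.16  0.9   0.3   0.84]
```

View pics/s11c.png

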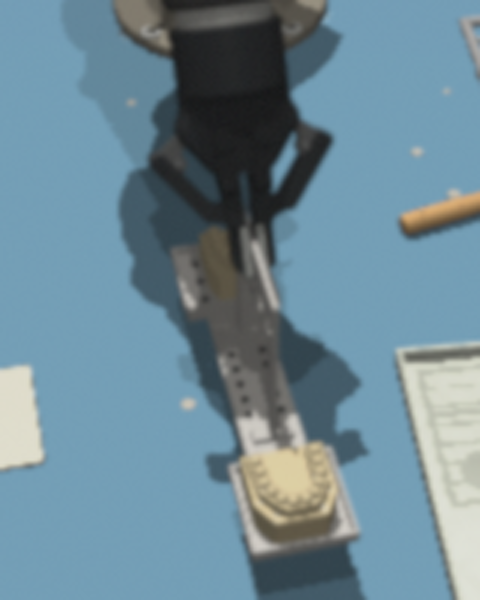

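View pics/w11.png

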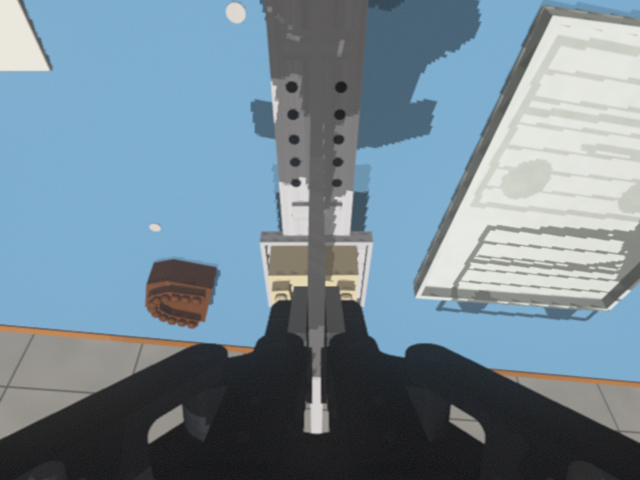

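```bash
cat >> h.py <<'E'
SO=(.634,.2875);SY=3.3;PT=31
GX,GZ=.034,-.0157   # hole rel TCP in caddy frame (x,z)
def hole_tcp(y,z,x=0.,yaw=SY):
    """TCP for hole centre at stand coords (x,y,z) m, caddy yaw"""
    h=cad(*SO,SY,(x,y,z)); a=np.radians(yaw)
    return h-np.array([np.cos(a)*GX,np.sin(a)*GX,GZ])
E
python3 - <<'E'
from h import *
print(hole_tcp(-.2,.203),hole_tcp(-.115,.203),hole_tcp(-.055,.198))
plan(hole_tcp(-.2,.203),RT(SY,PT))
from ik import *
q=r.get_obs()['joints']
for y in (-.2,-.115,-.055):
    q,e,a=ik(hole_tcp(y,.203),RT(SY,31),q0=q,n=1);print(q.round(2),e.round(2),a.round(2))
E
```

```text
[0.61156918 0.08587446 0.2187    ] [0.60667624 0.17073351 0.2187    ] [0.6032224  0.23063402 0.2137    ]
t 11.8 tcp [0.5897 0.01   0.1913] grip 0.0022 F [ 0.7  0.1 -4.8]
shift [44.3 -5.1 70.8] turn [-3.78  6.03  0.15] |w| 7.1 q [ 0.67  0.35 -0.89  2.16  0.9   0.3   0.84]
[ 0.46  0.34 -0.88  2.08  0.92  0.44  0.55] 0.0 0.0
[ 0.16  0.33 -0.73  2.05  0.94  0.49  0.37] 0.0 0.0
[ 0.    0.36 -0.69  2.01  0.98  0.55  0.25] 0.0 0.0
```

{"api": "drive_tool", "payload": {
  "series": [
    [6,-1,8,-0.6,1,0,0],
    [14,-2,20,-1.3,2,0,0],
    [24,-3,36,-2.2,3.5,0,0],
    [34,-4,54,-3,4.8,0.1,0],
    [41,-5,66,-3.6,5.7,0.1,0]
  ]
}}

```text
clock: 12.3
tcp_pos: [0.609, 0.083, 0.2158]
orientation: [-1.51, -0.472, -0.373]
contact_force: [0.6, 0.0, -3.9]
grip_width: 0.0026
```

```bash
python3 - <<'E'
from h import *
plan(hole_tcp(-.2,.203),RT(SY,PT))
plan(hole_tcp(-.125,.203),RT(SY,PT))
E
```

```text
t 12.3 tcp [0.609  0.083  0.2158] grip 0.0026 F [ 0.6  0.  -3.9]
shift [ 3.9 -1.   2.8] turn [-0.28  0.35 -0.02] |w| 0.5 q [ 0.41  0.32 -0.81  2.1   0.95  0.44  0.52]
t 12.3 tcp [0.609  0.083  0.2158] grip 0.0026 F [ 0.6  0.  -3.9]
shift [ 4.3 -0.7 77.7] turn [-0.28  0.35 -0.02] |w| 0.5 q [ 0.41  0.32 -0.81  2.1   0.95  0.44  0.52]
```

Move in to about 40 mm short of the tip, then look.

{"api": "drive_tool", "payload": {
  "series": [
    [2,-0.5,10,-0.2,0.2,0,0],
    [4,-0.7,25,-0.3,0.3,0,0],
    [4,-0.7,42,-0.3,0.3,0,0],
    [4,-0.7,60,-0.3,0.3,0,0],
    [4,-0.7,72,-0.3,0.3,0,0]
  ]
}}

```text
clock: 12.8
tcp_pos: [0.6061, 0.1569, 0.217]
orientation: [-1.513, -0.467, -0.375]
contact_force: [-0.1, 1.1, -4.7]
grip_width: 0.0025
```

{"api": "drive_tool", "payload": {
  "series": [
    [0,0,2,0,0,0,0],
    [0,0,2,0,0,0,0]
  ]
}}

```text
clock: 13.0
tcp_pos: [0.6053, 0.1592, 0.2159]
orientation: [-1.513, -0.467, -0.373]
contact_force: [-0.5, -0.0, -5.0]
grip_width: 0.0027
```

```bash
python3 - <<'E'
from h import *
s=snap('scene','s12.png');w=snap('wrist','w12.png');t=snap('top','t12.png')
cv2.imwrite('pics/s12c.png',cv2.resize(s['frame'][170:320,350:510],None,fx=4,fy=4,interpolation=2))
cv2.imwrite('pics/t12c.png',cv2.resize(t['frame'][120:270,140:340],None,fx=4,fy=4,interpolation=2))
plan(hole_tcp(-.125,.203),RT(SY,PT))
E
```

```text
t 13.15 tcp [0.606  0.1575 0.2165] grip 0.0024 F [ 0.6 -0.1 -5. ]
shift [ 2.4 -1.2  3.2] turn [-0.    0.08 -0.17] |w| 0.2 q [ 0.23  0.35 -0.8   2.06  1.02  0.54  0.32]
```

View pics/s12c.png

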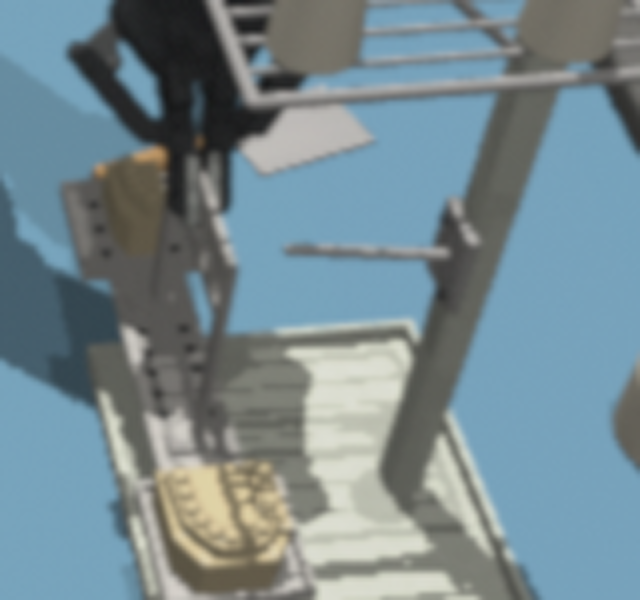

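View pics/t12c.png

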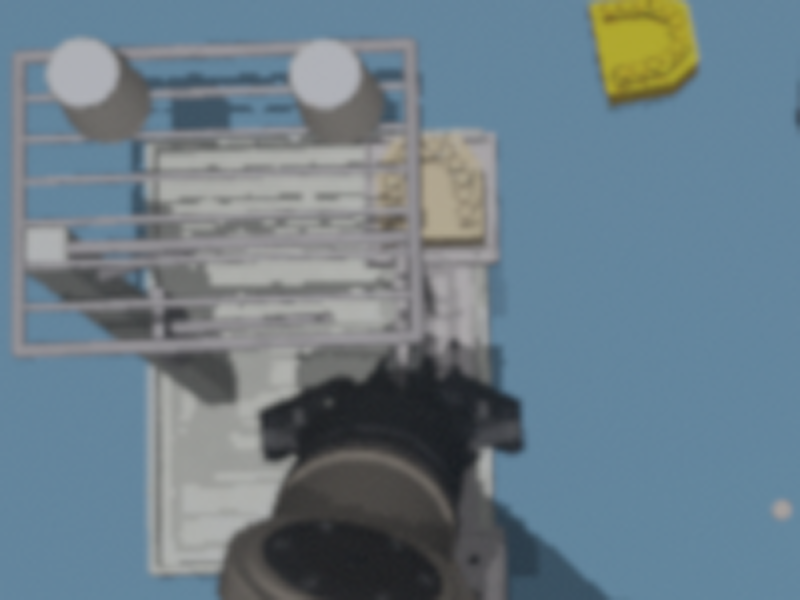

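View pics/w12.png

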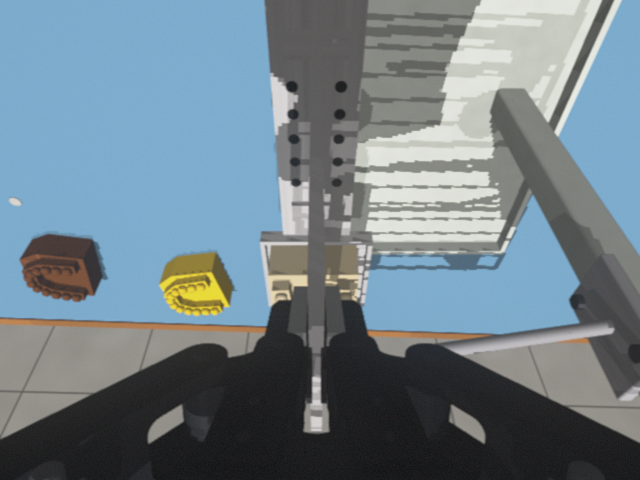

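```bash
cat > ov.py <<'E'
from h import *
import sys
def caddy_pts(tcp,yaw=SY):
    a=np.radians(yaw);X=np.array([np.cos(a),np.sin(a),0]);m=tcp+X*.012+np.array([0,0,GZ])
    f=lambda x,z:m+X*x+np.array([0,0,z])
    return [f(x,0) for x in (-.044,-.022,0,.022,.044)],[f(-.057,.028),f(.057,.028),f(.057,-.017),f(-.057,-.017)]
def ov(tag,cam,box,sc,tcp,yaw=SY):
    d=load(tag);im=d['frame'].copy();x0,y0,x1,y1=box
    im=cv2.resize(im[y0:y1,x0:x1],None,fx=sc,fy=sc,interpolation=2)
    T=lambda P:np.round((proj(d,P)-[x0-.5,y0-.5])*sc).astype(int)
    h,b=caddy_pts(np.array(tcp),yaw)
    for p in T(h): cv2.circle(im,tuple(map(int,p)),2,(0,0,255),-1)
    for p in T(b): cv2.circle(im,tuple(map(int,p)),2,(0,255,0),-1)
    pg=[cad(*SO,SY,(0,y,.190+.013*(-y/.085))) for y in (0,-.055,-.085)]
    for p in T(pg): cv2.circle(im,tuple(map(int,p)),2,(255,0,255),-1)
    sh=[cad(*SO,SY,(x,y,.375)) for x,y in ((-.045,-.15),(-.045,.02),(.085,-.15),(.085,.02))]
    for p in T(sh): cv2.circle(im,tuple(map(int,p)),2,(0,255,255),-1)
    cv2.imwrite('pics/'+tag+'_ov.png',im)
E
python3 - <<'E'
from ov import *
tcp=[.606,.1575,.2165]
ov('s12','scene',(350,170,510,320),4,tcp)
ov('t12','top',(140,120,340,270),4,tcp)
ov('w12','wrist',(0,0,640,480),1,tcp)
E
```

```text
(no output)
```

View pics/s12_ov.png

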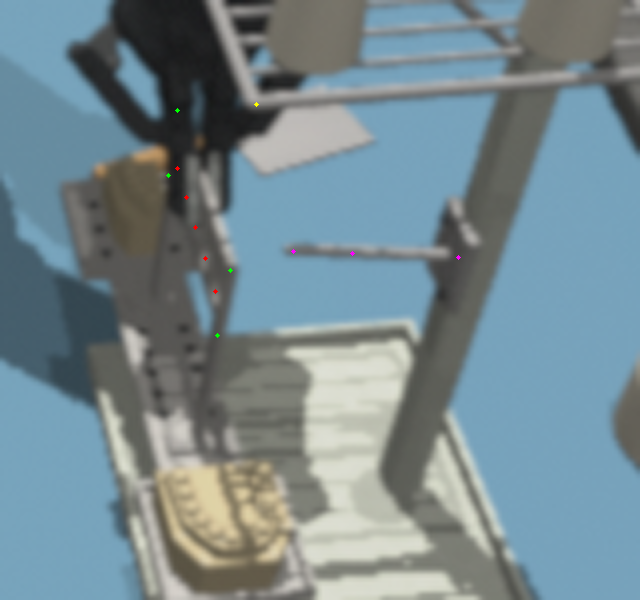

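View pics/t12_ov.png

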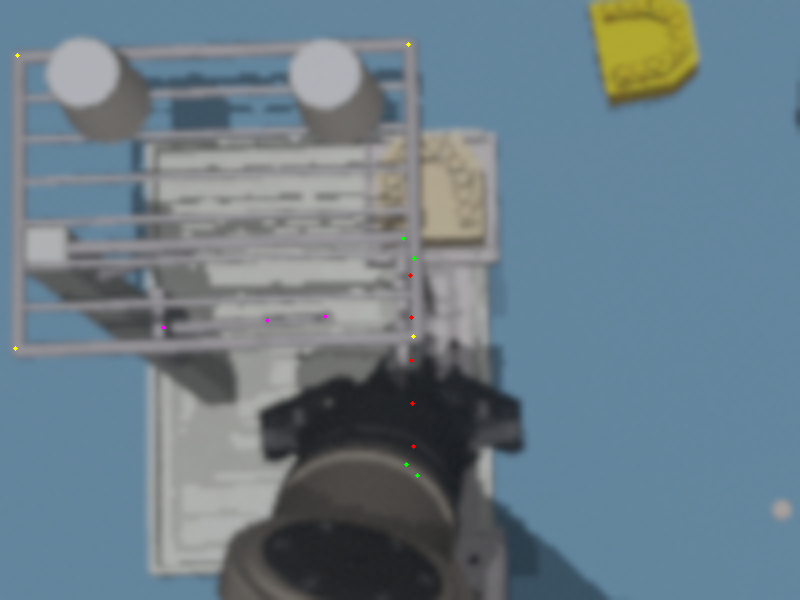

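View pics/w12_ov.png

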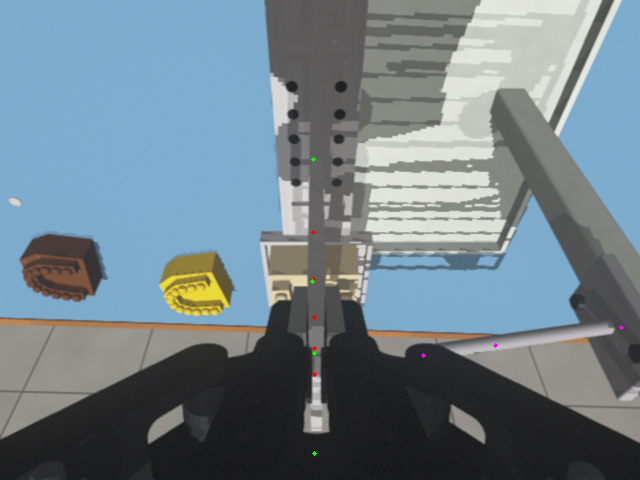

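```bash
python3 - <<'E'
from h import *
plan(hole_tcp(-.095,.2045),RT(SY,PT))
plan(hole_tcp(-.055,.199),RT(SY,PT))
E
```

```text
t 13.15 tcp [0.606  0.1575 0.2165] grip 0.0024 F [ 0.6 -0.1 -5. ]
shift [ 3.2 -2.5 33.2] turn [-0.    0.08 -0.17] |w| 0.2 q [ 0.23  0.35 -0.8   2.06  1.02  0.54  0.32]
t 13.15 tcp [0.606  0.1575 0.2165] grip 0.0024 F [ 0.6 -0.1 -5. ]
shift [ 0.4  2.2 73.2] turn [-0.    0.08 -0.17] |w| 0.2 q [ 0.23  0.35 -0.8   2.06  1.02  0.54  0.32]
```

{"api": "drive_tool", "payload": {
  "series": [
    [3,-2.5,5,0,0,-0.1,0],
    [3.5,-3,15,0,0,-0.1,0],
    [3.5,-3,25,0,0,-0.1,0],
    [3.5,-3,31,0,0,-0.1,0],
    [3.5,-3,31,0,0,-0.1,0]
  ]
}}

```text
clock: 13.65
tcp_pos: [0.6053, 0.1908, 0.2211]
orientation: [-1.512, -0.469, -0.375]
contact_force: [0.2, 0.5, -4.9]
grip_width: 0.0021
```

```bash
python3 - <<'E'
from ov import *
s=snap('scene','s13.png')
o=r.get_obs()
ov('s13','scene',(380,180,480,280),6,o['tcp_pos'])
w=snap('wrist','w13.png')
plan(hole_tcp(-.095,.2045),RT(SY,PT))
E
```

```text
t 13.75 tcp [0.6055 0.1888 0.2207] grip 0.0023 F [ 0.2 -0.1 -4. ]
shift [-0.1  0.5  1.9] turn [-0.    0.12 -0.08] |w| 0.1 q [ 0.17  0.36 -0.81  2.04  1.03  0.59  0.27]
```

View pics/s13_ov.png

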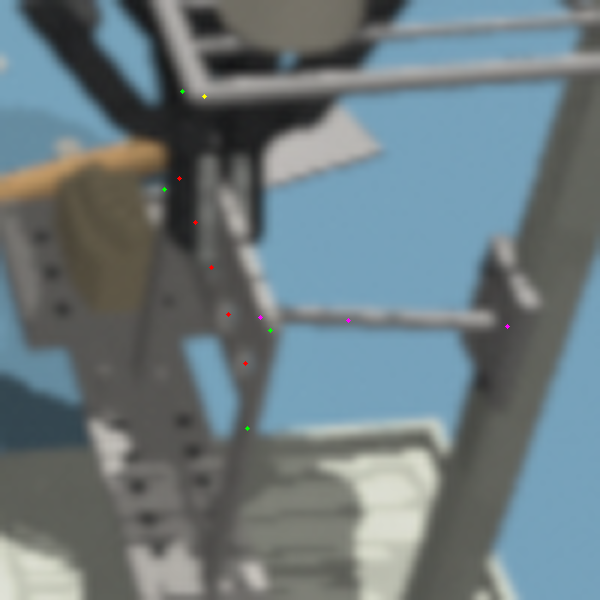

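View pics/w13.png

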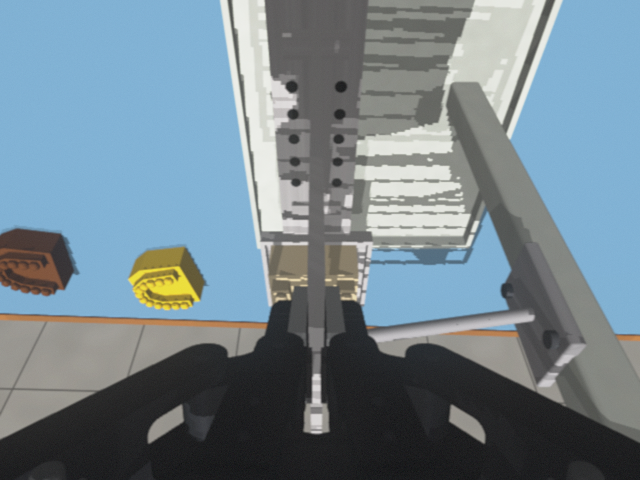

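```bash
python3 - <<'E'
from h import *
plan(hole_tcp(-.075,.2025),RT(SY,PT))
plan(hole_tcp(-.055,.199),RT(SY,PT))
E
```

```text
t 13.75 tcp [0.6055 0.1888 0.2207] grip 0.0023 F [ 0.2 -0.1 -4. ]
shift [-1.1  2.2 21.9] turn [-0.    0.12 -0.08] |w| 0.1 q [ 0.17  0.36 -0.81  2.04  1.03  0.59  0.27]
t 13.75 tcp [0.6055 0.1888 0.2207] grip 0.0023 F [ 0.2 -0.1 -4. ]
shift [-2.9  5.2 41.9] turn [-0.    0.12 -0.08] |w| 0.1 q [ 0.17  0.36 -0.81  2.04  1.03  0.59  0.27]
```

{"api": "drive_tool", "payload": {
  "series": [
    [0,0.3,5,0,0,0,0],
    [0,0.6,10,0,0.1,0,0],
    [-0.5,1,15,0,0.1,0,0],
    [-0.8,1.5,19,0,0.1,0,0]
  ]
}}

```text
clock: 14.15
tcp_pos: [0.6043, 0.2085, 0.2189]
orientation: [-1.513, -0.466, -0.377]
contact_force: [-0.3, 0.0, -3.3]
grip_width: 0.0023
```

```bash
python3 - <<'E'
from ov import *
s=snap('scene','s14.png')
cv2.imwrite('pics/s14c.png',cv2.resize(s['frame'][180:280,380:480],None,fx=6,fy=6,interpolation=2))
print(r.get_obs()['moment'])
plan(hole_tcp(-.055,.199),RT(SY,PT))
E
```

```text
[-0.05489175  1.22429937  0.02358024]
t 14.2 tcp [0.6041 0.2094 0.2189] grip 0.0023 F [-0.2  0.8 -4.6]
shift [-1.9  3.8 21.3] turn [-0.09  0.07 -0.08] |w| 0.1 q [ 0.13  0.37 -0.81  2.02  1.05  0.61  0.23]
```

View pics/s14c.png

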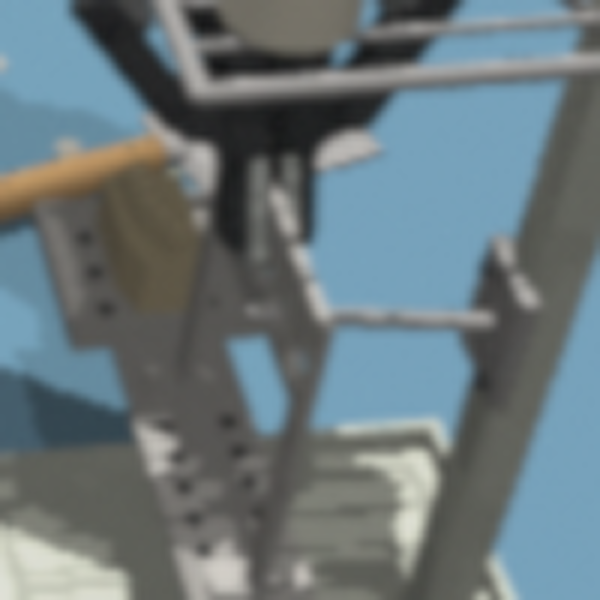

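{"api": "drive_tool", "payload": {
  "series": [
    [0,0.6,5,0,0,0,0],
    [-0.5,1.3,10,0,0.1,0,0],
    [-1,2,15,0,0.1,0,0],
    [-1.5,2.8,19,0,0.1,0,0],
    [-1.5,2.8,20,0,0.1,0,0]
  ]
}}

```text
clock: 14.7
tcp_pos: [0.6029, 0.2302, 0.2156]
orientation: [-1.511, -0.466, -0.377]
contact_force: [-0.7, 0.0, -4.8]
grip_width: 0.0024
```

```bash
python3 - <<'E'
from ov import *
s=snap('scene','s15.png')
cv2.imwrite('pics/s15c.png',cv2.resize(s['frame'][180:280,380:480],None,fx=6,fy=6,interpolation=2))
w=snap('wrist','w15.png')
print(r.get_obs()['moment'])
plan(hole_tcp(-.055,.193),RT(SY,PT))
E
```

```text
[-0.05303172  1.13099797 -0.04078314]
t 14.8 tcp [0.6031 0.2296 0.2157] grip 0.0025 F [ 0. -0. -5.]
shift [-3.4  6.1  1. ] turn [-0.1  -0.02 -0.09] |w| 0.1 q [ 0.08  0.39 -0.8   2.01  1.07  0.64  0.18]
```

View pics/s15c.png

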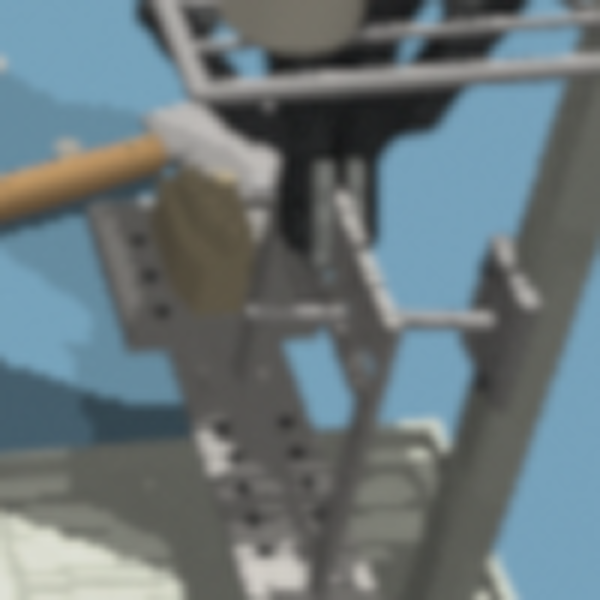

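View pics/w15.png

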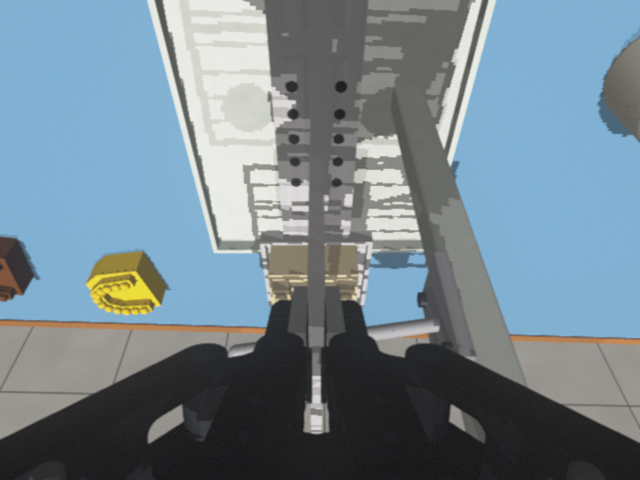

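{"api": "drive_tool", "payload": {
  "series": [
    [-0.8,1.3,0,0,0,0,0],
    [-1.5,2.6,0,0,0,0,0],
    [-2.1,3.4,0,0,0,0,0],
    [-2.1,3.4,0,0,0,0,0]
  ]
}}

```text
clock: 15.2
tcp_pos: [0.6029, 0.2293, 0.2114]
orientation: [-1.512, -0.465, -0.377]
contact_force: [-0.2, -0.3, -4.4]
grip_width: 0.0026
```

{"api": "drive_tool", "payload": {
  "series": [
    [-0.5,0.9,0,0,0,0,0],
    [-0.8,1.3,0,0,0,0,0],
    [-1,1.7,0,0,0,0,0]
  ]
}}

```text
clock: 15.5
tcp_pos: [0.6031, 0.2293, 0.2096]
orientation: [-1.512, -0.465, -0.378]
contact_force: [-1.3, -0.7, -2.3]
grip_width: 0.0022
```

{"api": "drive_tool", "payload": {
  "series": [
    [-0.4,0.6,0,0,0,0,0],
    [-0.5,0.9,0,0,0,0,0],
    [-0.5,0.9,0,0,0,0,0]
  ]
}}

```text
clock: 15.8
tcp_pos: [0.6033, 0.2294, 0.2092]
orientation: [-1.512, -0.466, -0.378]
contact_force: [-4.6, -2.2, 3.4]
grip_width: 0.0022
```

```bash
python3 - <<'E'
from h import *
o=r.get_obs();print(o['moment'],o['contact_force'],o['tcp_pos'])
E
```

```text
[-0.42376637  0.90171171 -0.24939695] [-4.64763523 -2.2039498   3.43410829] [0.60327285 0.22944966 0.20919204]
```

{"api": "drive_tool", "payload": {
  "series": [
    [0.2,-0.4,0,0,0,0,0],
    [0.2,-0.4,0,0,0,0,0]
  ],
  "squeeze": 40
}}

```text
clock: 16.0
tcp_pos: [0.6032, 0.2295, 0.2095]
orientation: [-1.511, -0.466, -0.378]
contact_force: [-0.3, -0.3, -2.2]
grip_width: 0.0024
```

{"api": "drive_tool", "payload": {
  "series": [
    [0,0,0,0,0,0,3],
    [0,0,0,0,0,0,4],
    [0,0,0,0,0,0,6],
    [0,0,0,0,0,0,8],
    [0,0,0,0,0,0,12]
  ],
  "squeeze": 20
}}

```text
clock: 16.5
tcp_pos: [0.6036, 0.2298, 0.21]
orientation: [-1.511, -0.467, -0.379]
contact_force: [-0.0, -0.2, -0.1]
grip_width: 0.0121
```

```bash
python3 - <<'E'
from ov import *
s=snap('scene','s16.png')
cv2.imwrite('pics/s16c.png',cv2.resize(s['frame'][170:320,360:480],None,fx=4,fy=4,interpolation=2))
w=snap('wrist','w16.png')
o=r.get_obs();print(o['contact_force'],o['tcp_pos'],o['grip_width'])
E
```

```text
[0.6999424  0.13222592 0.14043579] [0.6034232 0.2296085 0.2097705] 0.011946352343608958
```

View pics/s16c.png

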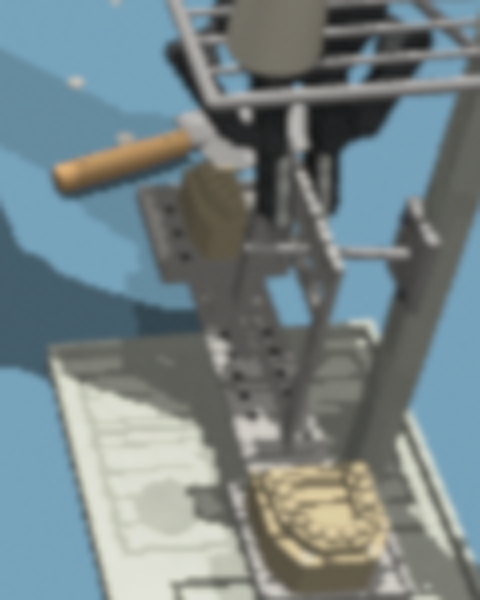

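View pics/w16.png

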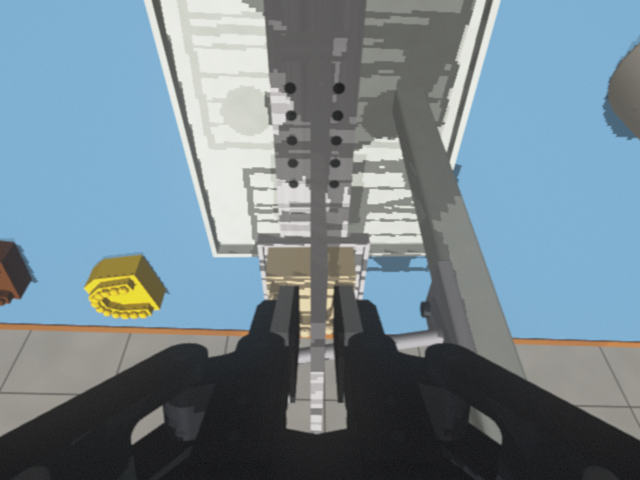

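{"api": "drive_tool", "payload": {
  "series": [
    [0,0,0,0,0,0,20],
    [0,0,0,0,0,0,24],
    [0,-3,0,0,0,0,24],
    [0,-12,0,0,0,0,24],
    [0,-25,0,0,0,0,24]
  ]
}}

```text
clock: 17.1
tcp_pos: [0.59, 0.2288, 0.2314]
orientation: [-1.511, -0.466, -0.378]
contact_force: [-0.0, 0.5, 0.1]
grip_width: 0.0243
```

{"api": "drive_tool", "payload": {
  "series": [
    [0,-20,0,0,0,0,24],
    [0,-45,0,0,0,0,24],
    [-10,-65,0,0,0,0,24],
    [-25,-75,0,0,0,0,24],
    [-40,-75,0,0,0,0,24]
  ]
}}

```text
clock: 17.6
tcp_pos: [0.5167, 0.2253, 0.2772]
orientation: [-1.51, -0.469, -0.38]
contact_force: [0.2, -0.1, -0.6]
grip_width: 0.024
```

```bash
python3 - <<'E'
from ov import *
s=snap('scene','s17.png')
cv2.imwrite('pics/s17c.png',cv2.resize(s['frame'][150:320,340:500],None,fx=3.5,fy=3.5,interpolation=2))
w=snap('wrist','w17.png');t=snap('top','t17.png')
cv2.imwrite('pics/t17c.png',cv2.resize(t['frame'][120:300,140:340],None,fx=3.3,fy=3.3,interpolation=2))
o=r.get_obs();print(o['contact_force'],o['tcp_pos'],o['joints'].round(2))
E
```

```text
[ 0.22641067 -0.03568666  1.31002062] [0.51672423 0.2244172  0.27549132] [ 0.19  0.17 -0.94  2.11  0.81  0.64  0.32]
```

View pics/s17c.png

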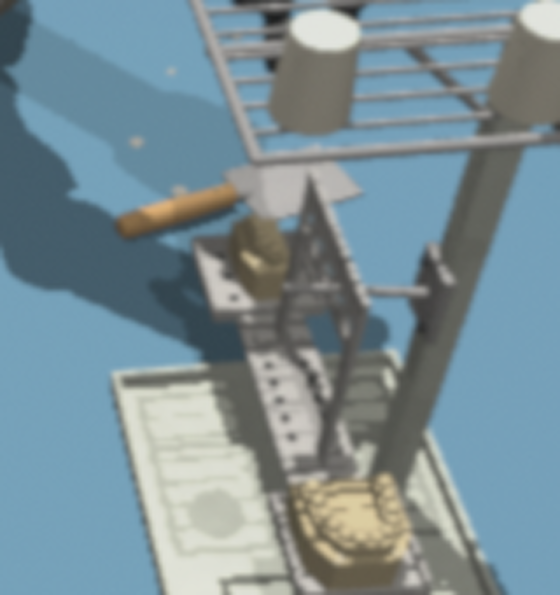

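View pics/w17.png

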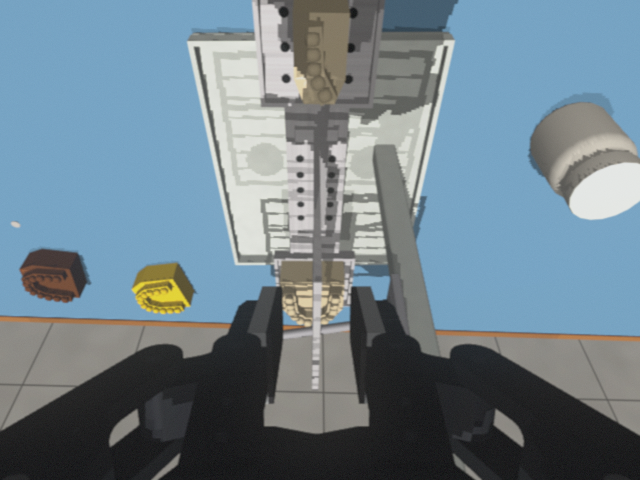

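View pics/t17c.png

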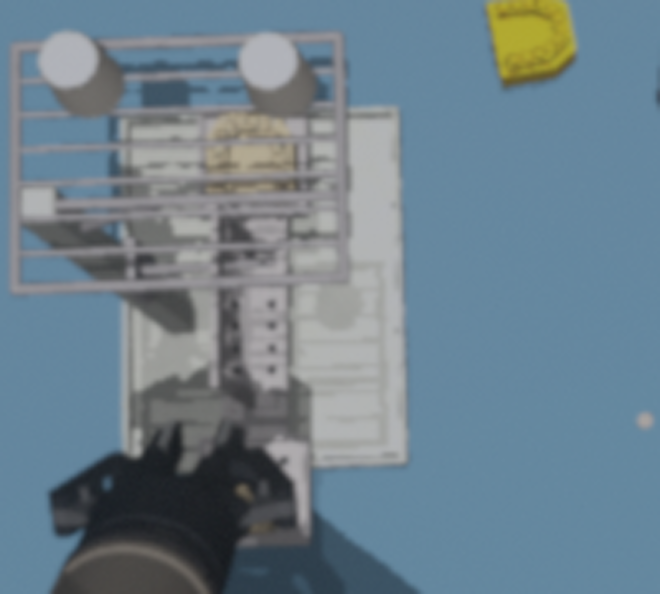

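{"api": "drive_tool", "payload": {
  "series": [
    [-10,-20,0,0,0,0,24],
    [-15,-40,0,0,0,0,24],
    [-15,-40,0,0,0,0,24],
    [-15,-40,0,0,0,0,24],
    [-15,-40,0,0,0,0,24]
  ]
}}

```text
clock: 18.25
tcp_pos: [0.4841, 0.222, 0.3017]
orientation: [-1.512, -0.466, -0.378]
contact_force: [1.3, 0.7, -0.6]
grip_width: 0.0237
```

{"api": "drive_tool", "payload": {
  "series": [
    [0,0,0,0,0,0,24],
    [0,0,0,0,0,0,24],
    [0,0,0,0,0,0,24],
    [0,0,0,0,0,0,24],
    [0,0,0,0,0,0,24]
  ]
}}

```text
clock: 18.75
tcp_pos: [0.4841, 0.222, 0.3016]
orientation: [-1.512, -0.466, -0.377]
contact_force: [-0.1, -0.8, -0.2]
grip_width: 0.0238
```

```bash
python3 - <<'E'
from ov import *
a=snap('scene','s18.png')
w=snap('wrist','w18.png')
for i in range(8): b=r.grab_frame('scene')
b=snap('scene','s19.png')
df=cv2.absdiff(cv2.GaussianBlur(a['frame'],(5,5),0),cv2.GaussianBlur(b['frame'],(5,5),0)).max(2)
print('diff in caddy area',df[190:330,390:470].max(),'elsewhere',df.max())
cv2.imwrite('pics/s19c.png',cv2.resize(b['frame'][180:330,380:480],None,fx=4,fy=4,interpolation=2))
o=r.get_obs();print(o['contact_force'],o['tcp_pos'],o['clock'])
s0=load('scene0')['frame']
d0=cv2.absdiff(s0,b['frame']).max(2)
for n,(x0,y0,x1,y1) in dict(bowl=(85,240,150,295),jar=(500,240,550,295),spat=(368,190,398,222)).items(): print(n,d0[y0:y1,x0:x1].mean())
E
```

```text
diff in caddy area 10 elsewhere 15
[-0.38345823  0.05955098  0.11743263] [0.48405275 0.22199632 0.30165112] 19.3
bowl 4.7896503496503495
jar 4.006545454545455
spat 37.828125
```

View pics/s19c.png

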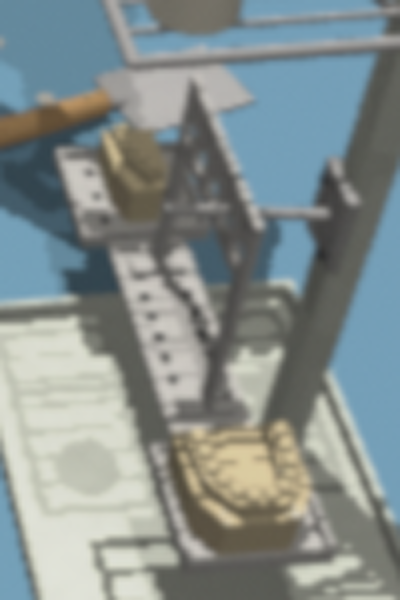

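View pics/w18.png

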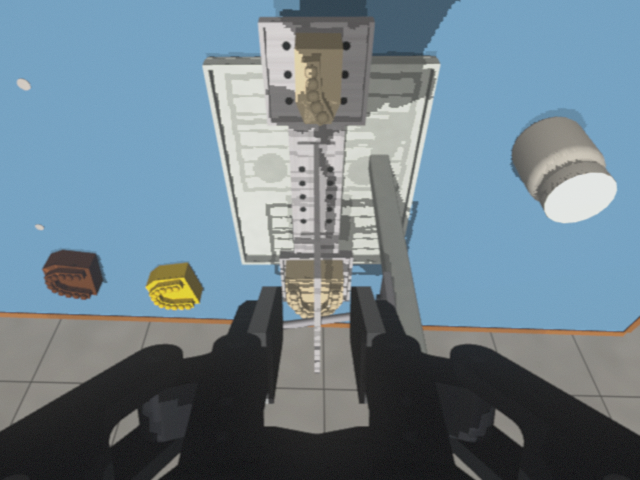

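```bash
python3 - <<'E'
from h import *
d=load('s18');w=load('w18')
n=R.from_euler('z',SY,degrees=True).as_matrix()[:,1]
for yy in (-.052,-.06):
    P0=cad(*SO,SY,(0,yy,0)); pts=[]
    for p in [(193,82),(262,225)]:
        o,v=ray(d,(380+p[0]/4,180+p[1]/4)); s=((P0-o)@n)/(v@n); pts.append(o+v*s)
    D=pts[1]-pts[0];print(yy,np.round(pts,4).tolist(),'len',np.linalg.norm(D).round(4),'pitch rad',np.arctan2(D[2],np.linalg.norm(D[:2])).round(3))
print('far top tri',tri(d,(445.5,236.25),w,(317,372)))
# near bay rim corners in wrist: level check with front/back width
for z in (.08+.01,):
  for p in [(260,18),(374,18),(366,124),(267,124)]: print(onz(w,p,.0885))
for f in ('scene0','s19'):
    im=load(f)['frame'] if f=='scene0' else cv2.imread('pics/s19.png')
    h=cv2.cvtColor(im,cv2.COLOR_BGR2HSV);m=(h[...,0]>8)&(h[...,0]<22)&(h[...,1]>130);m[:195]=0;m[225:]=0;m[:,:365]=0;m[:,410:]=0
    y,x=np.nonzero(m);print(f,x.min(),x.max(),y.min(),y.max(),x.mean().round(1),y.mean().round(1))
E
```

```text
-0.052 [[0.5517, 0.2307, 0.2082], [0.6667, 0.2373, 0.2187]] len 0.1156 pitch rad 0.092
-0.06 [[0.5709, 0.2238, 0.2251], [0.6826, 0.2302, 0.2354]] len 0.1124 pitch rad 0.092
far top tri (array([0.67005434, 0.23487136, 0.22205397]), np.float64(0.001890285454422541))
[0.46655126 0.18655137 0.0885    ]
[0.46245    0.25755497 0.0885    ]
[0.53756765 0.26321607 0.0885    ]
[0.54182441 0.18913747 0.0885    ]Traceback (most recent call last):
  File "<stdin>", line 16, in <module>
    return umr_minimum(a, axis, None, out, keepdims, initial, where)
ValueError: zero-size array to reduction operation minimum which has no identity
```

```bash
python3 - <<'E'
from h import *
w=load('w18');d=load('s18')
S=R.from_euler('z',SY,degrees=True).as_matrix()
piv=cad(*SO,SY,(0,-.056,.1986+.003))
for pt in (-.05,0,.05,.09):
    P=R.from_euler('y',-pt).as_matrix()  # far end up for +
    f=lambda x,y,z:piv+S@P@np.array([x-.022,y,z-.1225])
    pts=[f(-.149,-.037,.01),f(-.149,.037,.01),f(-.075,.037,.01),f(-.075,-.037,.01),f(.075,-.037,.01),f(.075,.037,.01),f(.057,0,.143),f(-.057,0,.143)]
    print(pt,'wrist',proj(w,pts).round(0).astype(int).tolist());print('   scene',((proj(d,pts)-[380,180])*4).round(0).astype(int).tolist())
im=d['frame'];cv2.imwrite('pics/s18b.png',cv2.resize(im[180:340,360:500],None,fx=3.7,fy=3.7,interpolation=2))
wi=w['frame'];cv2.imwrite('pics/w18b.png',cv2.resize(wi[0:390,210:430],None,fx=1.5,fy=1.5,interpolation=2))
for f in ('scene0','s18'):
    im=load(f)['frame'];h=cv2.cvtColor(im,cv2.COLOR_BGR2HSV)[180:230,360:420];m=(h[...,0]>5)&(h[...,0]<22)&(h[...,1]>110)&(h[...,2]>60)
    y,x=np.nonzero(m);print(f,len(x),x.mean()+360,y.mean()+180)
E
```

```text
-0.05 wrist [[255, 18], [378, 18], [367, 122], [266, 122], [279, 251], [353, 251], [316, 372], [317, 288]]
   scene [[54, 126], [175, 118], [208, 208], [81, 218], [144, 433], [284, 422], [258, 233], [195, 66]]
0 wrist [[257, 22], [375, 22], [366, 125], [267, 125], [279, 257], [353, 257], [316, 374], [317, 281]]
   scene [[55, 143], [175, 134], [209, 221], [82, 231], [147, 439], [288, 428], [258, 229], [193, 70]]
0.05 wrist [[259, 26], [373, 26], [364, 128], [268, 128], [279, 262], [353, 262], [316, 375], [317, 274]]
   scene [[55, 160], [176, 151], [210, 234], [83, 243], [151, 444], [293, 433], [258, 224], [191, 75]]
0.09 wrist [[261, 30], [372, 30], [364, 131], [269, 131], [279, 267], [353, 267], [316, 376], [317, 269]]
   scene [[56, 173], [176, 164], [211, 244], [84, 254], [154, 448], [297, 437], [258, 221], [190, 79]]
scene0 141 389.8014184397163 209.7304964539007
s18 120 389.7083333333333 209.81666666666666
```

View pics/w18b.png

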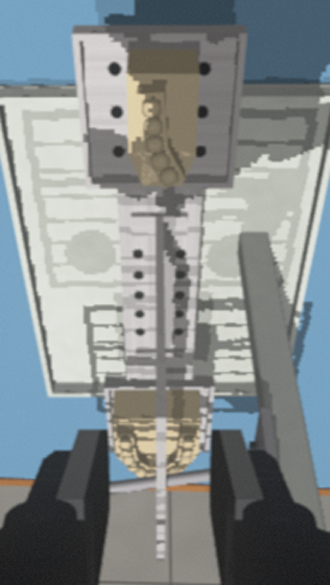

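View pics/s18b.png

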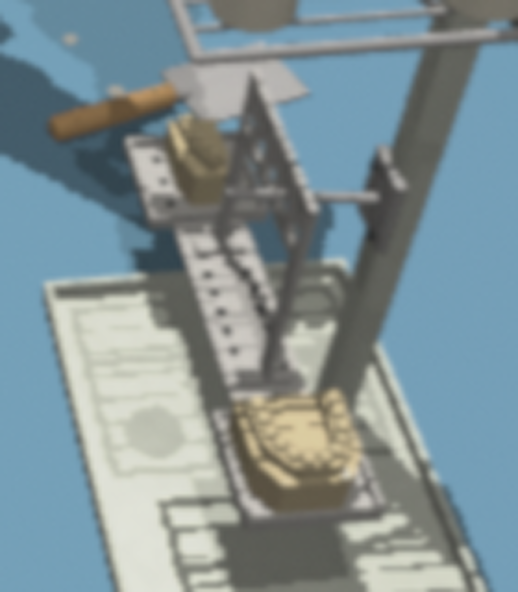

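```bash
python3 - <<'E'
from h import *
print(r.hand_in()); o=r.get_obs();print(o['clock'],o['contact_force'])
snap('scene','s20.png')
E
```

```text
the job is handed in; nothing more can be done
None
the job is handed in; nothing more can be done
```

I set the small cast from the slab upright in the caddy's empty near bay. I then lifted the loaded caddy by its bar with the tool tilted about 31° and hung it on the peg through the +22 mm hole. After letting go I backed the arm away and handed in at about 19.3 s.

What my last checks showed:
- **Hanging:** the peg passes through the +22 mm hole, and the caddy shows no visible movement between two scene pictures about 0.5 s apart.
- **Casts:** both stand upright in their bays in the scene and wrist views. I measured the small cast within about 2 mm of its bay's centre before the lift.
- **Robot:** the gripper is clear of the caddy and stand, with the contact force near 0 N.
- **Bowl, jar and spatula:** the bowl and jar areas look as they did at the start. The spatula area differs, which I put down to the arm's shadow, because its handle is still at the same pixels within about 0.1 px.

**Level — the checks disagreed:** one ray-onto-plane estimate along the nearly edge-on bar gave 0.09 rad, with the far end up. Comparing bay and bar corners in the scene view gave about 0 to 0.05 rad, and the wrist view could not decide it. I took 0.03 ± 0.03 rad as the likely value; all of these are under the 0.12 rad limit.

The tilt was about 31° instead of the suggested 40° because joint 6 was close to the end of its range near the caddy. It still cleared the shelf.

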